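# Clamp the ring tube and hold the bore probe in it

### The job

Clamp the brass ring tube: press the bar knob of its fixture fully down and turn it clockwise (seen from above) as far as it goes. Then take the bore probe out of its wooden stand and lower its rod into the tube until the tip is 30 mm below the tube's rim, without the probe ever touching the tube or the fixture, and finish while holding it there in the gripper, still, upright and centred in the bore. Leave everything else on the bench where it is.

Things in the scene. Friction and masses are not known exactly. Their poses are not given: they have to be found in the camera images.
- bore_rim (a point): Centre of the upper rim of the brass ring tube, 62 mm above the work surface. Upright bore 18 mm in diameter, 50 mm deep; tube 23 mm outside, 14 mm proud of a round steel chuck 42 mm across. It stands on one end of a fixed dark steel plate, 80 x 170 x 12 mm, 40 mm from its middle. z up, y along the plate's length, x across it. The knob's axis is 80 mm away along -y.
- knob_grip (a point): Centre of the black bar knob on the other end of the plate. Bar 36 mm long (its x axis), 12 mm thick (y), 24 mm high (z up); centre 67 mm above the work surface before it is pressed, 60 mm after. Under the bar a 10 mm stem and a boss 28 mm across, its top 26 mm above the work surface; nothing higher within 55 mm.
- clamp_push (a joint): How far the knob has been pressed straight down: 0 up (start) to 0.007 m fully down. Stiff: it needs about 5 N to move and stays where it is left. Free to move whether turned or not.
- clamp_turn (a joint): Turn of the knob about its upright axis, growing clockwise seen from above, up to a stop at 1.45 rad; starts between 0 and 0.4. Friction 0.06 N m; it stays where it is left.
- probe_grip (a point): Bore probe, on its axis, 112 mm above its tip (122 mm above the work surface at the start; it stands upright in the stand). Round aluminium handle 20 mm in diameter, 80 to 140 mm above the tip; collar 26 mm across, 75 to 80 mm above the tip, resting on the stand; below it a steel rod 9 mm in diameter, 75 mm long. About 0.12 kg. z points up, from tip to handle.
- probe_tip (a point): Centre of the flat lower end of the probe's rod, on the probe's axis; z points up along the probe. At the start it is 10 mm above the work surface, inside the stand.
- stand: Fixed wooden block 60 x 60 x 85 mm, origin at the centre of its underside, with a 14 mm upright hole 81 mm deep in its middle, in which the probe hangs by its collar. The tip must rise 75 mm to leave it.
- bench_block: Bystander: steel block 70 x 70 x 32 mm; origin under its centre.
- coffee_cup: Bystander: paper cup, 80 mm across, 105 mm tall; origin under its centre.
- jar: Bystander: glass jar, 56 mm across, 70 mm tall; origin under its centre.
- hammer: Bystander: hammer lying on the bench.
- screwdriver: Bystander: screwdriver lying on the bench.
- ring_a: Bystander: loose brass ring, 23 mm across, 6 mm high, lying near the fixture.
- ring_b: Bystander: loose brass ring like the other, lying near the stand.
- bur_holder: Bystander: round yellow holder of steel burs, 64 mm across, 72 mm tall; origin under its centre.
Mind the look-alikes: they are no part of the job. What is shaped like the part that bears probe_grip but blue or green is not meant.

How it is judged:
By the outcome, as a careful person would: the job done as asked, in the order asked, and still so for the second after the job is handed in, while the arm keeps its last pose, push and grip.
It also fails if it takes over 58 s, if anything falls off the work surface, if the arm or the gripper's body presses on something with over 40 N, if the wrist force passes 120 N, or if a joint passes its speed limit or range.

### The arm

A 7-joint arm with a two-finger parallel gripper is mounted at the origin on the work surface. World frame = base frame: x ahead of the robot, y to its left, z up, the work surface at z = 0. Lengths are in m, angles in rad, forces in N, time in s.
With the tool pointing down it reaches from about 0.425 to 0.875 m from the base axis. Payload 8.4 kg.
Tool frame: the origin (TCP) lies on the front face of the gripper's body, between the roots of the fingers; the fingertips stand bot.tcp_to_tips ahead of it and the grasp point (between the pads) lies 54 mm ahead of it (bot.tcp_to_tips is the distance from the TCP to the fingertips, in m); y points along the fingers, x is the direction in which the jaws open and shut, and the axes are right-handed (so a half turn about y gives the same grasp; the last joint's range is limited). The gripper opens to 85 mm and grips with 20 to 120 N. Pads are 22 mm wide; open, the fingers measure 114 mm over their backs; the gripper's body (76 mm by 85 mm) begins 54 mm behind the grasp point. The pads swing forward as they close: fully open they stand 13 mm farther back than shut.
Start: joints at [-1.235, 0.333, 0.04, 1.465, -0.013, 1.343, -0.059], TCP at [0.274, 0.589, 0.304] pointing down, gripper open.
Joint ranges: [-2.58, 2.58], [-0.38, 2.09], [-1.3, 1.39], [0.25, 2.4], [-1.5, 4.64], [0.08, 2.09], [-2.65, 2.65]. Speed limits (rad/s): [2.22, 2.22, 2.79, 2.79, 3.14, 3.14, 3.14].

### API

Orientations are given as a 3x3 rotation matrix whose columns are the frame's x, y, z axes.
In Python, from plant import status, cams, bot, spot_in gives the robot as it stands.
- The arm moves only by the tool move_arm, never from a script. Its argument "plan" is a list of rows, each an object of numbers: "dx", "dy", "dz": the shift along the tool's x, y, z in m; "wx", "wy", "wz": the turn, a rotation vector about the tool's x, y, z in degrees. A call has 1 to 20 rows; each row shifts and turns the commanded pose from where the row before left it, along the tool's axes as they then stand; what a row does not reach is not made up. A row lasts 1/12 s, in which the tool goes at most 41.7 mm and 7.16 degrees, less where a joint would pass 70% of its speed; a pose out of reach is approached as far as the arm can. A call with a gripper value outside its range is refused whole. "hand" is the finger opening in m, from 0 to 0.0854, set as the call begins (left out, the last holds). The fingers move at their own pace and stop on an object; "squeeze" is the grip in N (left out, the last holds). Time passes only in rows, so rows that do not move let the fingers close. It gives the time, the measured TCP pose, the force and the opening at its end, in the units of the state.
- status.read_state(): the state, without advancing time (a new reading comes with each control period).
- cams.capture(name): name is "side" or "top"; returns (picture, depth): 400x640x3 uint8, blue, green, red; 400x640 float32, m along the optical axis (not along the pixel's ray), 0 where there is no reading.
- cams.camera_info(name): a dict with "K" (3x3 intrinsics, pixels), "camera_from_world" (4x4, takes a point from world to camera coordinates). Camera axes: x right, y down, z forward; pixel columns grow to the right and rows downward; lengths in m; the calibration is good to about 2 mm. A picture is of the moment at which its call begins. camera_info takes no time and is no camera call.
- bot.hand_in(): hands the job in, once; it reports no verdict.
Trained networks look in the newest picture that a camera, given by its name, has taken for a name from the list of things; names that differ only in an ending like _2 or _b are one class to them, and where a whole thing is asked for, a point or a joint stands for the part that bears it (a point fixed in the world has none). Each returns a list of dicts, best first, with "confidence" (0 to 1); they miss things now and then, are a little off and sometimes report something else, mostly with a low value. They report only what shows in the picture. A call takes as long as a camera call. They do not tell look-alikes from the thing itself.
- spot_in(camera, target): "at" ([column, row] in pixels, amid what is visible of it).
The state is a dict: "clock": time; "qpos": joint angles; "joint_vel": joint speeds; "effort": joint torques, N m; "eef_pos": TCP position; "tcp_rot": TCP orientation; "ft_force": force on the tool from outside, world axes, zero at the start; "torque": the same for the moment, N m; "gripper_width": opening from 0.0 (shut) to 1.0 (fully open).
Only numpy, scipy, OpenCV 4.12 (cv2) and the standard library are available. Lean on these libraries where they do the work, as an engineer would, in place of code of your own. Each camera call takes 0.05 s, during which the arm holds its last target.

## Working session

There is one attempt and no reset: what is moved stays moved. The work goes in short steps, Python scripts to look and compute and a tool call to move; the robot and the scene stay as the last step left them, time stands still between calls to the robot, and variables do not carry over. Pictures are saved under pics/ and viewed, and the job is handed in when it is done.

Besides the shell and the picture viewer there is one more tool, called after "Call:" as a command line: name --argument value ..., lists and objects as JSON in quotes. move_arm: Moves the arm, as the interface text tells. Its arguments: {"type":"object","properties":{"plan":{"type":"array"},"hand":{"type":"number"},"squeeze":{"type":"number"}},"required":["plan"]}

```bash
ls; mkdir -p pics; cat > h.py <<'E'
import numpy as np,cv2
from plant import status,cams,bot,spot_in
def cap(n,tag):
    p,d=cams.capture(n); cv2.imwrite(f'pics/{tag}.png',p); np.save(f'pics/{tag}.npy',d); return p,d
def w2c(n):
    i=cams.camera_info(n); return np.array(i['K']),np.array(i['camera_from_world'])
def back(n,u,v,z):  # optical depth
    K,T=w2c(n); c=np.array([(u-K[0,2])/K[0,0]*z,(v-K[1,2])/K[1,1]*z,z,1]); return (np.linalg.inv(T)@c)[:3]
def plane(n,u,v,h):
    K,T=w2c(n);Ti=np.linalg.inv(T);o=Ti[:3,3];r=Ti[:3,:3]@np.array([(u-K[0,2])/K[0,0],(v-K[1,2])/K[1,1],1]);return o+r*(h-o[2])/r[2]
def proj(n,p):
    K,T=w2c(n);c=T[:3,:3]@np.array(p)+T[:3,3];q=K@c;return q[:2]/q[2]
E
python3 - <<'E'
from h import *
for n in('top','side'):
    cap(n,n+'0'); K,T=w2c(n); print(n,K.round(1).tolist(),np.linalg.inv(T).round(3).tolist())
    for t in ('knob_grip','probe_grip','stand','bore_rim'):
        print(t,[(x['at'],round(x['confidence'],2)) for x in spot_in(n,t)][:4])
s=status.read_state();print(s);print(bot.tcp_to_tips)
E
```

```text
pics
top [[487.7, 0.0, 326.4], [0.0, 487.7, 195.3], [0.0, 0.0, 1.0]] [[-0.018, -0.979, 0.204, 0.29], [-1.0, 0.017, -0.006, 0.014], [0.002, -0.204, -0.979, 1.438], [0.0, 0.0, 0.0, 1.0]]
knob_grip [([388.5, 209.0], 0.58)]
probe_grip [([235.0, 211.1], 0.62), ([258.0, 179.2], 0.61), ([236.7, 230.1], 0.57), ([262.4, 210.8], 0.51)]
stand [([266.0, 213.6], 0.84)]
bore_rim [([373.6, 210.7], 0.94)]
side [[407.3, 0.0, 321.4], [0.0, 407.3, 201.1], [0.0, 0.0, 1.0]] [[-1.0, -0.025, 0.016, 0.562], [-0.029, 0.735, -0.677, 0.767], [0.005, -0.678, -0.735, 0.926], [0.0, 0.0, 0.0, 1.0]]
knob_grip [([334.9, 166.8], 0.63)]
probe_grip [([340.1, 247.7], 0.76), ([337.5, 283.6], 0.65), ([309.4, 237.7], 0.65), ([306.4, 263.6], 0.57)]
stand [([335.5, 268.0], 0.71), ([280.8, 142.9], 0.27)]
bore_rim [([336.2, 191.1], 0.65)]
{'clock': 0.5, 'qpos': array([-1.23520421,  0.33322593,  0.03988192,  1.46546015, -0.01341927,
        1.34329728, -0.05848708]), 'joint_vel': array([-0.00107327,  0.0004861 ,  0.00051852, -0.00099435, -0.00020679,
       -0.00052564, -0.00211843]), 'effort': array([-2.10836602e-03, -6.57747531e+01,  1.36092369e+00, -4.05500221e+01,
        1.65698997e-02,  3.90520203e-03, -1.39558040e-05]), 'eef_pos': array([0.27377275, 0.58948017, 0.30386139]), 'tcp_rot': array([[ 4.21227060e-01, -7.49211000e-05, -9.06955213e-01],
       [ 9.06955207e-01, -1.05010069e-04,  4.21227066e-01],
       [-1.26798225e-04, -9.99999992e-01,  2.37169991e-05]]), 'ft_force': array([-0.07162667,  0.26889148,  0.3227039 ]), 'torque': array([ 0.01255564, -0.07023758,  0.01402177]), 'gripper_width': 0.9996058383643875}
0.0726
```

View pictures.

```bash
python3 - <<'E'
import cv2
a=cv2.imread('pics/top0.png')[120:320,180:460]; cv2.imwrite('pics/top0c.png',cv2.resize(a,(784,560),interpolation=cv2.INTER_CUBIC))
a=cv2.imread('pics/side0.png')[130:330,200:480]; cv2.imwrite('pics/side0c.png',cv2.resize(a,(784,560),interpolation=cv2.INTER_CUBIC))
E
```

```text
(no output)
```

View pics/top0.png

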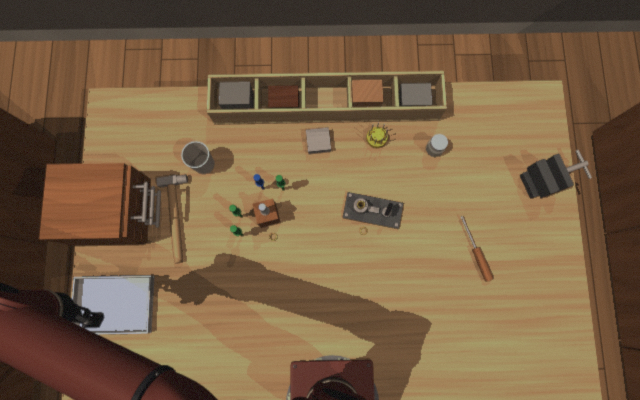

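View pics/side0.png

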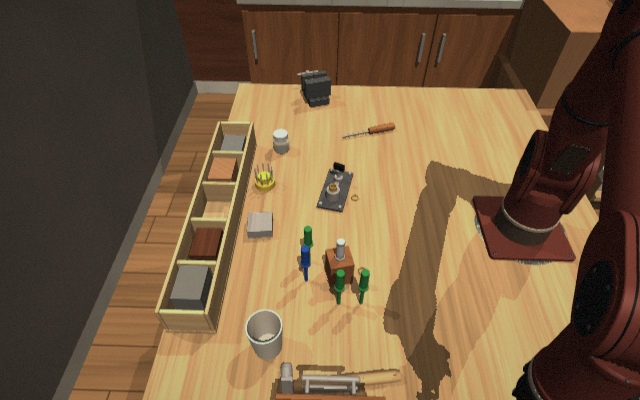

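```bash
sleep 1
```

```text
(no output)
```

View pics/top0c.png

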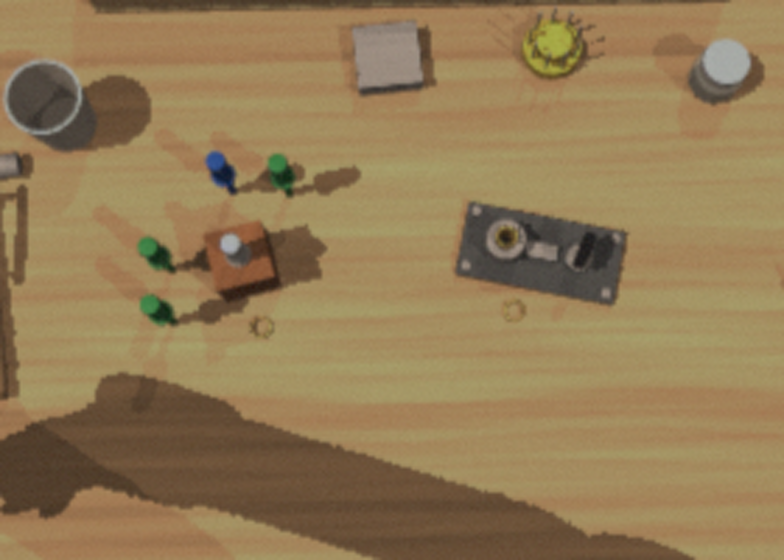

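View pics/side0c.png

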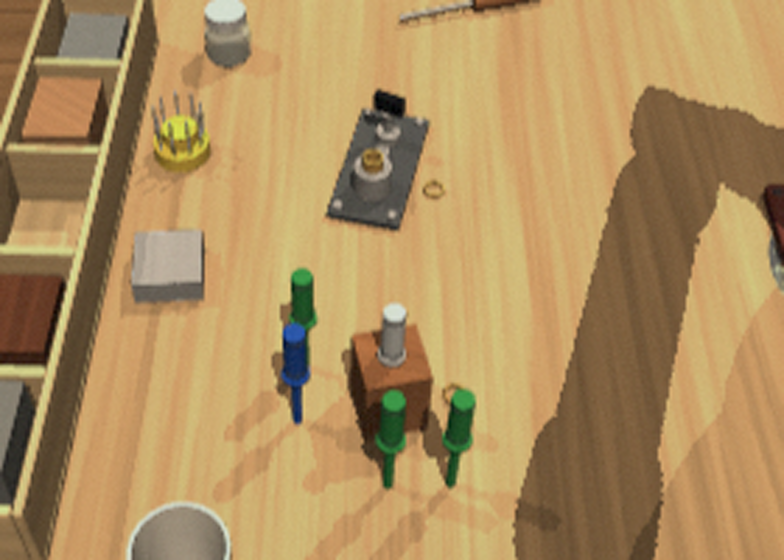

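```bash
python3 - <<'E'
from h import *
for n,box in(('top',(330,185,420,240)),('side',(300,150,370,220))):
    d=np.load(f'pics/{n}0.npy'); u0,v0,u1,v1=box
    P=np.array([back(n,u,v,d[v,u]) if d[v,u]>0 else [0,0,0] for v in range(v0,v1) for u in range(u0,u1)])
    print(n,'z range',np.percentile(P[:,2],[1,20,50,90,99,99.9]).round(4))
    m=(P[:,2]>0.006)
    Q=P[m]; 
    for lo,hi in((.006,.02),(.04,.053),(.056,.066),(.066,.085)):
        q=Q[(Q[:,2]>lo)&(Q[:,2]<hi)]; print(lo,len(q),q.mean(0).round(4),np.median(q,0).round(4))
for t,h in((('bore_rim',.062),('knob_grip',.067),('probe_grip',.12),('stand',.085))):
    for n in('top','side'):
        for x in spot_in(n,t)[:4]: print(t,n,x['at'],plane(n,*x['at'],h).round(4))
print(status.read_state()['clock'])
E
python3 - <<'E'
import cv2
a=cv2.imread('pics/top0.png')
cv2.imwrite('pics/t_fix.png',cv2.resize(a[185:240,335:415],(800,550),interpolation=cv2.INTER_CUBIC))
cv2.imwrite('pics/t_st.png',cv2.resize(a[165:245,220:300],(600,600),interpolation=cv2.INTER_CUBIC))
a=cv2.imread('pics/side0.png')
cv2.imwrite('pics/s_fix.png',cv2.resize(a[155:220,305:375],(640,594),interpolation=cv2.INTER_CUBIC))
E
```

```text
Traceback (most recent call last):
  File "h.py", line 8, in back
    K,T=w2c(n); c=np.array([(u-K[0,2])/K[0,0]*z,(v-K[1,2])/K[1,1]*z,z,1]); return (np.linalg.inv(T)@c)[:3]
        ~~~^^^
  File "h.py", line 6, in w2c
    i=cams.camera_info(n); return np.array(i['K']),np.array(i['camera_from_world'])
ValueError: time passes only in moves, steps and waits
```

View pics/t_fix.png

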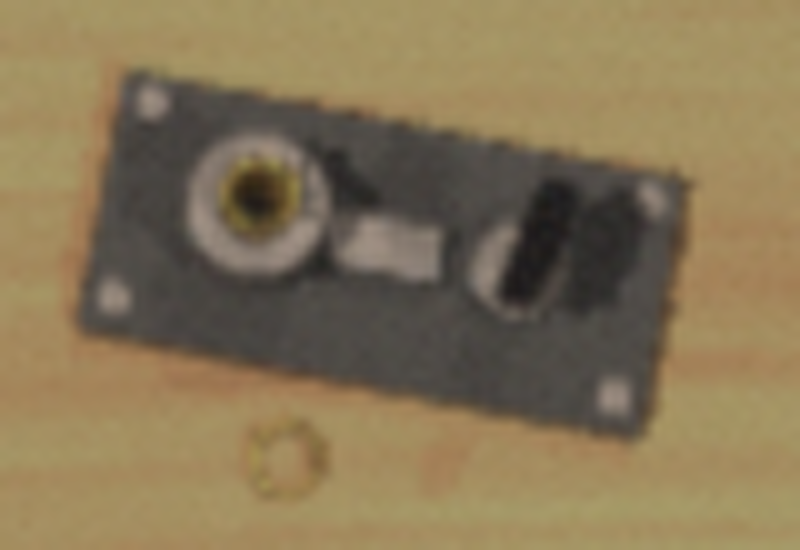

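View pics/t_st.png

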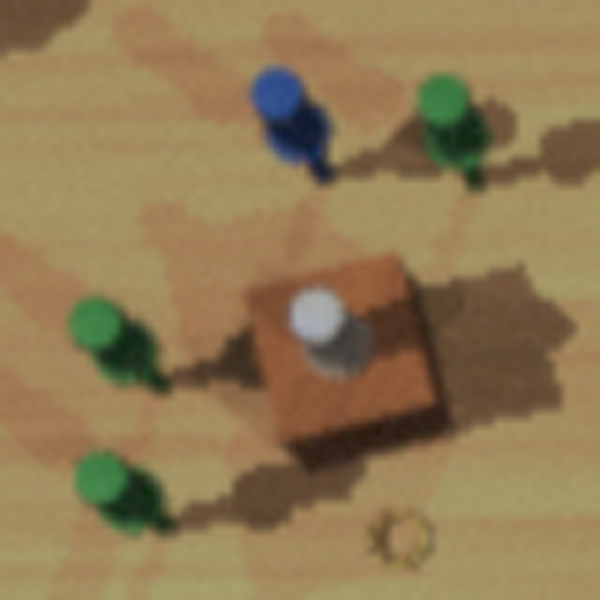

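View pics/s_fix.png

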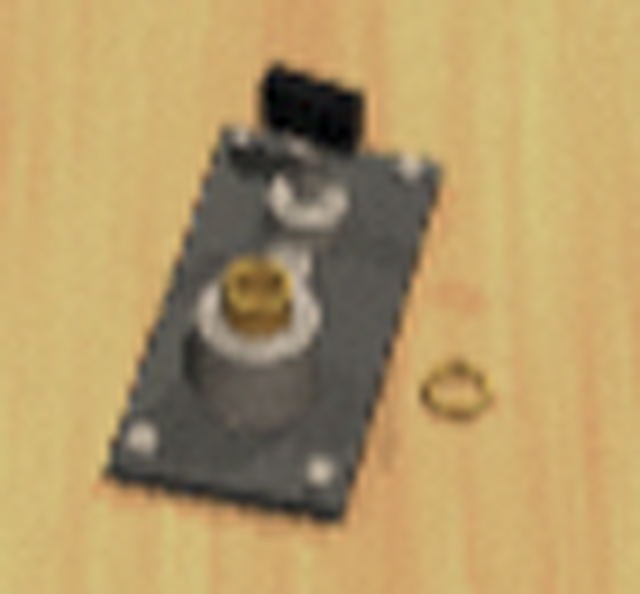

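```bash
python3 - <<'E'
import re
s=open('h.py').read()
s=s.replace("""    i=cams.camera_info(n); return np.array(i['K']),np.array(i['camera_from_world'])""","""    if n not in C:
        i=cams.camera_info(n); C[n]=(np.array(i['K']),np.array(i['camera_from_world']))
    return C[n]""").replace("def cap","C={}\ndef cap",1)
open('h.py','w').write(s)
E
cat > fit.py <<'E'
from h import *
from scipy.optimize import minimize
# fixture corners, top surface z=.012 -- crop px to full px
top=[(335+12.7,185+7.2),(335+68.5,185+18.0),(335+64.3,185+43.6),(335+7.9,185+33.0)]
E
python3 - <<'E'
from h import *
def cloud(n,box):
    d=np.load(f'pics/{n}0.npy'); u0,v0,u1,v1=box; K,T=w2c(n)
    v,u=np.mgrid[v0:v1,u0:u1]; z=d[v0:v1,u0:u1]; c=np.stack([(u-K[0,2])/K[0,0]*z,(v-K[1,2])/K[1,1]*z,z,1+0*z],-1)
    P=(c@np.linalg.inv(T).T)[...,:3]; return P[z>0]
for n,box in(('top',(330,185,420,240)),('side',(300,150,370,220))):
    P=cloud(n,box)
    print(n,np.percentile(P[:,2],[1,20,50,90,99,99.9]).round(4))
    for lo,hi in((.006,.02),(.04,.053),(.056,.066),(.070,.085)):
        q=P[(P[:,2]>lo)&(P[:,2]<hi)]; print(lo,len(q),q.mean(0).round(4),q.min(0).round(4),q.max(0).round(4))
print('tube',plane('top',360.8,204.5,.062),plane('side',305+258/9.14,155+283/9.14,.062))
print('knob',plane('top',388.8,209.2,.079),plane('side',305+320/9.14,155+85/9.14,.079))
print('plate',[plane('top',335+a/10,185+b/10,.012)[:2].round(4).tolist() for a,b in((127,72),(685,180),(643,436),(79,330))])
print('plateS',[plane('side',305+a/9.14,155+b/9.14,.012)[:2].round(4).tolist() for a,b in((108,470),(225,127),(440,165),(343,515))])
print('probe',plane('top',220+317/7.5,165+315/7.5,.150),plane('side',200+394/2.8,130+314/2.8,.150))
for a,b in((97,322),(102,477),(444,98),(277,93)): print('look',plane('top',220+a/7.5,165+b/7.5,.14))
for a,b in((163,384),(168,527),(477,183),(323,173)): print('lookfoot',plane('top',220+a/7.5,165+b/7.5,.0))
print(status.read_state()['clock'])
E
```

```text
top [-0.006  -0.001   0.0026  0.0161  0.0744  0.0836]
0.006 1312 [ 0.5372 -0.1312  0.0121] [ 0.454  -0.2722  0.006 ] [ 0.6193 -0.0029  0.02  ]
0.04 113 [ 0.5465 -0.0927  0.0481] [ 0.5262 -0.1761  0.0406] [ 0.5672 -0.073   0.0529]
0.056 28 [ 0.5426 -0.1064  0.061 ] [ 0.5161 -0.1639  0.0569] [ 0.5581 -0.081   0.0655]
0.07 54 [ 0.5305 -0.1685  0.079 ] [ 0.5141 -0.1791  0.0704] [ 0.5477 -0.1574  0.0843]
side [-0.0031 -0.0003  0.0017  0.015   0.0708  0.0816]
0.006 760 [ 0.5394 -0.1188  0.0128] [ 0.4334 -0.312   0.006 ] [ 0.6393 -0.0368  0.0199]
0.04 103 [ 0.5483 -0.0894  0.0479] [ 0.5267 -0.1673  0.0404] [ 0.5689 -0.0682  0.0528]
0.056 58 [ 0.5408 -0.1214  0.0607] [ 0.5147 -0.1723  0.056 ] [ 0.5572 -0.0773  0.0659]
0.07 51 [ 0.531  -0.1652  0.0777] [ 0.5151 -0.182   0.0707] [ 0.5491 -0.1549  0.0831]
tube [ 0.54769746 -0.09179906  0.062     ] [ 0.54744856 -0.09164249  0.062     ]
knob [ 0.5295953  -0.16927331  0.079     ] [ 0.52769832 -0.16961896  0.079     ]
plate [[0.5952, -0.0577], [0.5594, -0.2229], [0.4829, -0.2067], [0.5174, -0.0414]]
plateS [[0.5952, -0.0527], [0.5592, -0.22], [0.4822, -0.2028], [0.5178, -0.0356]]
probe [0.52903868 0.17953131 0.15      ] [0.52946707 0.1828194  0.15      ]
look [0.52972484 0.26002357 0.14      ]
look [0.47342088 0.25705057 0.14      ]
look [0.61060313 0.13519553 0.14      ]
look [0.61354671 0.19614227 0.14      ]
lookfoot [0.5300579  0.25977846 0.        ]
lookfoot [0.47286938 0.25680964 0.        ]
lookfoot [0.60975713 0.13491369 0.        ]
lookfoot [0.61496652 0.19689418 0.        ]
0.5
```

```bash
cat > bar.py <<'E'
import sys
from h import *
def bar(tag,lo=.068,kc=(.5295,-.1695)):
  for n in('top','side'):
    d=np.load(f'pics/{n}{tag}.npy');K,T=w2c(n);g=cv2.imread(f'pics/{n}{tag}.png').max(2)
    v,u=np.mgrid[0:400,0:640]; c=np.stack([(u-K[0,2])/K[0,0]*d,(v-K[1,2])/K[1,1]*d,d,1+0*d],-1)
    P=(c@np.linalg.inv(T).T)[...,:3]
    m=(d>0)&(np.hypot(P[...,0]-kc[0],P[...,1]-kc[1])<.03)&(P[...,2]>lo)
    q=P[m][:,:2]; w,V=np.linalg.eigh(np.cov(q.T)); print(n,m.sum(),q.mean(0).round(4),np.degrees(np.arctan(V[1,1]/V[0,1])).round(1),np.sqrt(12*w).round(4),np.percentile(P[m][:,2],[50,90]).round(4))
if __name__=='__main__': bar(sys.argv[1])
E
python3 bar.py 0
```

```text
top 56 [ 0.5303 -0.1685] -23.8 [0.0125 0.0368] [0.0796 0.0836]
side 57 [ 0.5309 -0.1651] -23.7 [0.0133 0.037 ] [0.0781 0.0815]
```

Call:
move_arm --plan '[{"dx":-0.0145,"dz":-0.0138},{"dx":-0.029,"dz":-0.0276},{"dx":-0.029,"dz":-0.0276},{"dx":-0.029,"dz":-0.0276},{"dx":-0.029,"dz":-0.0276},{"dx":-0.029,"dz":-0.0276},{"dx":-0.029,"dz":-0.0276},{"dx":-0.029,"dz":-0.0276},{"dx":-0.029,"dz":-0.0276},{"dx":-0.029,"dz":-0.0276},{"dx":-0.029,"dz":-0.0276},{"dx":-0.029,"dz":-0.0276},{"dx":-0.029,"dz":-0.0276},{"dx":-0.029,"dz":-0.0276},{"dx":-0.029,"dz":-0.0276},{"dx":-0.029,"dz":-0.0276},{"dx":-0.029,"dz":-0.0276},{"dx":-0.029,"dz":-0.0276},{"dx":-0.029,"dz":-0.0276},{"dx":-0.0145,"dz":-0.0138}]' --hand 0.045 --squeeze 60

```text
$.plan[0]: bad value
```

Call:
move_arm --plan '[{"dx":-0.0145,"dy":0,"dz":-0.0138,"wx":0,"wy":0,"wz":0}]' --hand 0.045 --squeeze 60

```text
clock: 0.58
eef_pos: [0.2777, 0.5729, 0.3033]
tcp_rot: [[0.417, -0.001, -0.909], [0.909, 0.001, 0.417], [0.0, -1.0, 0.002]]
ft_force: [-0.3, -0.1, -0.1]
gripper_width: 0.882
```

Call:
move_arm --plan '[{"dx":-0.029,"dy":0,"dz":-0.0276,"wx":0,"wy":0,"wz":0},{"dx":-0.029,"dy":0,"dz":-0.0276,"wx":0,"wy":0,"wz":0},{"dx":-0.029,"dy":0,"dz":-0.0276,"wx":0,"wy":0,"wz":0},{"dx":-0.029,"dy":0,"dz":-0.0276,"wx":0,"wy":0,"wz":0},{"dx":-0.029,"dy":0,"dz":-0.0276,"wx":0,"wy":0,"wz":0},{"dx":-0.029,"dy":0,"dz":-0.0276,"wx":0,"wy":0,"wz":0},{"dx":-0.029,"dy":0,"dz":-0.0276,"wx":0,"wy":0,"wz":0},{"dx":-0.029,"dy":0,"dz":-0.0276,"wx":0,"wy":0,"wz":0},{"dx":-0.029,"dy":0,"dz":-0.0276,"wx":0,"wy":0,"wz":0},{"dx":-0.029,"dy":0,"dz":-0.0276,"wx":0,"wy":0,"wz":0},{"dx":-0.029,"dy":0,"dz":-0.0276,"wx":0,"wy":0,"wz":0},{"dx":-0.029,"dy":0,"dz":-0.0276,"wx":0,"wy":0,"wz":0},{"dx":-0.029,"dy":0,"dz":-0.0276,"wx":0,"wy":0,"wz":0},{"dx":-0.029,"dy":0,"dz":-0.0276,"wx":0,"wy":0,"wz":0},{"dx":-0.029,"dy":0,"dz":-0.0276,"wx":0,"wy":0,"wz":0},{"dx":-0.029,"dy":0,"dz":-0.0276,"wx":0,"wy":0,"wz":0},{"dx":-0.029,"dy":0,"dz":-0.0276,"wx":0,"wy":0,"wz":0},{"dx":-0.029,"dy":0,"dz":-0.0276,"wx":0,"wy":0,"wz":0},{"dx":-0.0145,"dy":0,"dz":-0.0138,"wx":0,"wy":0,"wz":0},{"dx":0,"dy":0,"dz":0,"wx":0,"wy":0,"wz":0}]'

```text
clock: 2.25
eef_pos: [0.5175, -0.1364, 0.3043]
tcp_rot: [[0.427, 0.001, -0.904], [0.904, -0.003, 0.427], [-0.002, -1.0, -0.002]]
ft_force: [-0.4, 0.2, 0.8]
gripper_width: 0.526
```

```bash
cat >> h.py <<'E'
def go(x,y,z,yaw=None):
    s=status.read_state();R=np.array(s['tcp_rot']);p=np.array(s['eef_pos'])
    print('clock',s['clock'],'pos',p.round(4),'yaw',np.degrees(np.arctan2(R[1,0],R[0,0])).round(2),'tilt(y)',R[:,1].round(4),'F',np.round(s['ft_force'],1),'M',np.round(s['torque'],2),'w',round(s['gripper_width']*.0854,4))
    if x is not None: print('tool delta mm',(R.T@(np.array([x,y,z])-p)*1000).round(1))
    if yaw is not None:
        Rt=np.array([[np.cos(yaw),0,-np.sin(yaw)],[np.sin(yaw),0,np.cos(yaw)],[0,-1,0]]); print('w deg',np.degrees(cv2.Rodrigues(R.T@Rt)[0].ravel()).round(2))
E
python3 -c "
from h import *
go(.530,-.169,.121,np.radians(66.3))"
```

```text
clock 2.25 pos [ 0.5175 -0.1364  0.3043] yaw 64.71 tilt(y) [ 9.0e-04 -2.5e-03 -1.0e+00] F [-0.4  0.2  0.8] M [-0.04  0.01 -0.02] w 0.045
tool delta mm [-23.8 183.4 -24.8]
w deg [ 0.11 -1.59 -0.11]
```

Call:
move_arm --plan '[{"dx":-0.012,"dy":0.02,"dz":-0.0124,"wx":0,"wy":-1.5,"wz":0},{"dx":-0.012,"dy":0.03,"dz":-0.0124,"wx":0,"wy":0,"wz":0},{"dx":0,"dy":0.03,"dz":0,"wx":0,"wy":0,"wz":0},{"dx":0,"dy":0.03,"dz":0,"wx":0,"wy":0,"wz":0},{"dx":0,"dy":0.02,"dz":0,"wx":0,"wy":0,"wz":0},{"dx":0,"dy":0,"dz":0,"wx":0,"wy":0,"wz":0},{"dx":0,"dy":0,"dz":0,"wx":0,"wy":0,"wz":0},{"dx":0,"dy":0,"dz":0,"wx":0,"wy":0,"wz":0}]'

```text
clock: 2.92
eef_pos: [0.5308, -0.1631, 0.1754]
tcp_rot: [[0.397, 0.002, -0.918], [0.918, -0.0, 0.397], [0.001, -1.0, -0.002]]
ft_force: [0.2, 0.3, 1.0]
gripper_width: 0.528
```

```bash
python3 -c "
from h import *
go(.530,-.169,.121,np.radians(66.3))
cap('side','side1');a=cv2.imread('pics/side1.png')[60:260,220:460];cv2.imwrite('pics/side1c.png',cv2.resize(a,(720,600)))
cap('top','top1')"
```

```text
clock 2.9167 pos [ 0.5308 -0.1631  0.1754] yaw 66.61 tilt(y) [ 1.7e-03 -1.0e-04 -1.0e+00] F [0.2 0.3 1. ] M [ 0.02 -0.01 -0.03] w 0.0451
tool delta mm [-5.8 54.4 -1.5]
w deg [0.09 0.31 0.03]
```

View pics/side1c.png

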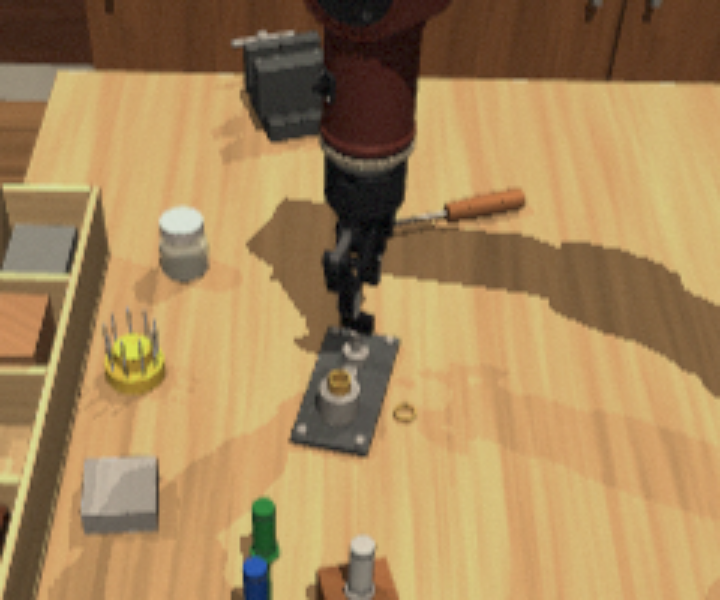

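Call:
move_arm --plan '[{"dx":-0.006,"dy":0,"dz":-0.0015,"wx":0,"wy":0,"wz":0},{"dx":0,"dy":0.014,"dz":0,"wx":0,"wy":0,"wz":0},{"dx":0,"dy":0.014,"dz":0,"wx":0,"wy":0,"wz":0},{"dx":0,"dy":0.014,"dz":0,"wx":0,"wy":0,"wz":0},{"dx":0,"dy":0.012,"dz":0,"wx":0,"wy":0,"wz":0},{"dx":0,"dy":0,"dz":0,"wx":0,"wy":0,"wz":0},{"dx":0,"dy":0,"dz":0,"wx":0,"wy":0,"wz":0}]'

```text
clock: 3.6
eef_pos: [0.529, -0.1696, 0.1201]
tcp_rot: [[0.398, -0.001, -0.918], [0.918, -0.0, 0.398], [-0.0, -1.0, 0.0]]
ft_force: [-0.3, -0.4, -0.6]
gripper_width: 0.527
```

```bash
python3 -c "
from h import *
go(.530,-.169,.121,np.radians(66.3))
"
```

```text
clock 3.6 pos [ 0.529  -0.1696  0.1201] yaw 66.57 tilt(y) [-5.e-04 -2.e-04 -1.e+00] F [-0.3 -0.4 -0.6] M [-0.02  0.03  0.02] w 0.045
tool delta mm [ 0.9 -0.9 -0.7]
w deg [-0.02  0.27 -0.02]
```

Close on the bar.

Call:
move_arm --plan '[{"dx":0,"dy":0,"dz":0,"wx":0,"wy":0,"wz":0},{"dx":0,"dy":0,"dz":0,"wx":0,"wy":0,"wz":0},{"dx":0,"dy":0,"dz":0,"wx":0,"wy":0,"wz":0},{"dx":0,"dy":0,"dz":0,"wx":0,"wy":0,"wz":0},{"dx":0,"dy":0,"dz":0,"wx":0,"wy":0,"wz":0},{"dx":0,"dy":0,"dz":0,"wx":0,"wy":0,"wz":0},{"dx":0,"dy":0,"dz":0,"wx":0,"wy":0,"wz":0},{"dx":0,"dy":0,"dz":0,"wx":0,"wy":0,"wz":0}]' --hand 0.0 --squeeze 60

```text
clock: 4.27
eef_pos: [0.5295, -0.1698, 0.1203]
tcp_rot: [[0.398, 0.001, -0.918], [0.918, -0.001, 0.398], [-0.0, -1.0, -0.001]]
ft_force: [-0.1, -4.9, 3.8]
gripper_width: 0.131
```

```bash
python3 -c "
from h import *
go(.530,-.169,.121,np.radians(66.3))
"
```

```text
clock 4.2667 pos [ 0.5295 -0.1698  0.1203] yaw 66.57 tilt(y) [ 1.1e-03 -8.0e-04 -1.0e+00] F [-0.1 -4.9  3.8] M [-1.02 -0.1  -0.07] w 0.0112
tool delta mm [ 1.  -0.7 -0.2]
w deg [ 0.08  0.27 -0.02]
```

Call:
move_arm --plan '[{"dx":-0.0005,"dy":0.002,"dz":0,"wx":0,"wy":0,"wz":0},{"dx":0,"dy":0.002,"dz":0,"wx":0,"wy":0,"wz":0},{"dx":0,"dy":0.002,"dz":0,"wx":0,"wy":0,"wz":0},{"dx":0,"dy":0.0015,"dz":0,"wx":0,"wy":0,"wz":0},{"dx":0,"dy":0,"dz":0,"wx":0,"wy":0,"wz":0},{"dx":0,"dy":0,"dz":0,"wx":0,"wy":0,"wz":0}]'

```text
clock: 4.77
eef_pos: [0.5295, -0.17, 0.1137]
tcp_rot: [[0.398, 0.001, -0.918], [0.918, 0.0, 0.398], [0.001, -1.0, -0.001]]
ft_force: [-4.1, -0.5, 19.2]
gripper_width: 0.133
```

```bash
python3 -c "
from h import *
go(.530,-.169,.121,np.radians(66.3))
"
```

```text
clock 4.7667 pos [ 0.5295 -0.17    0.1137] yaw 66.58 tilt(y) [ 1.4e-03  4.0e-04 -1.0e+00] F [-4.1 -0.5 19.2] M [-0.28  0.87 -0.08] w 0.0113
tool delta mm [ 1.1 -7.3 -0.1]
w deg [0.07 0.28 0.05]
```

Call:
move_arm --plan '[{"dx":0,"dy":0.001,"dz":0,"wx":0,"wy":0,"wz":0},{"dx":0,"dy":0,"dz":0,"wx":0,"wy":0,"wz":0},{"dx":0,"dy":0,"dz":0,"wx":0,"wy":0,"wz":0}]'

```text
clock: 5.02
eef_pos: [0.5296, -0.1701, 0.1136]
tcp_rot: [[0.398, 0.002, -0.918], [0.918, 0.001, 0.398], [0.002, -1.0, -0.001]]
ft_force: [-8.4, 0.5, 29.8]
gripper_width: 0.128
```

```bash
python3 -c "
from h import *
go(.530,-.169,.121,np.radians(66.3))
"
```

```text
clock 5.0167 pos [ 0.5296 -0.1701  0.1136] yaw 66.57 tilt(y) [ 0.0018  0.001  -1.    ] F [-8.4  0.5 29.8] M [ 0.03  1.86 -0.07] w 0.0109
tool delta mm [ 1.2 -7.4  0.1]
w deg [0.07 0.27 0.09]
```

Call:
move_arm --plan '[{"dx":0,"dy":-0.001,"dz":0,"wx":0,"wy":3,"wz":0},{"dx":0,"dy":0,"dz":0,"wx":0,"wy":5,"wz":0},{"dx":0,"dy":0,"dz":0,"wx":0,"wy":5,"wz":0},{"dx":0,"dy":0,"dz":0,"wx":0,"wy":5,"wz":0},{"dx":0,"dy":0,"dz":0,"wx":0,"wy":5,"wz":0},{"dx":0,"dy":0,"dz":0,"wx":0,"wy":5,"wz":0},{"dx":0,"dy":0,"dz":0,"wx":0,"wy":5,"wz":0},{"dx":0,"dy":0,"dz":0,"wx":0,"wy":2,"wz":0},{"dx":0,"dy":0,"dz":0,"wx":0,"wy":0,"wz":0}]'

```text
clock: 5.77
eef_pos: [0.5302, -0.1692, 0.1138]
tcp_rot: [[0.853, 0.002, -0.522], [0.522, 0.001, 0.853], [0.002, -1.0, -0.001]]
ft_force: [-2.2, 1.2, 18.7]
gripper_width: 0.13
```

```bash
python3 -c "
from h import *
go(.530,-.169,.121,np.radians(-5.4))
"
```

```text
clock 5.7667 pos [ 0.5302 -0.1692  0.1138] yaw 31.48 tilt(y) [ 2.4e-03  8.0e-04 -1.0e+00] F [-2.2  1.2 18.7] M [ 0.23  0.37 -0.1 ] w 0.0111
tool delta mm [-0.  -7.2  0.3]
w deg [-1.000e-02  3.688e+01  1.500e-01]
```

Going well; 33° more, slowly, then check.

Call:
move_arm --plan '[{"dx":0,"dy":0,"dz":0,"wx":0,"wy":5,"wz":0},{"dx":0,"dy":0,"dz":0,"wx":0,"wy":5,"wz":0},{"dx":0,"dy":0,"dz":0,"wx":0,"wy":5,"wz":0},{"dx":0,"dy":0,"dz":0,"wx":0,"wy":5,"wz":0},{"dx":0,"dy":0,"dz":0,"wx":0,"wy":5,"wz":0},{"dx":0,"dy":0,"dz":0,"wx":0,"wy":4,"wz":0},{"dx":0,"dy":0,"dz":0,"wx":0,"wy":4,"wz":0},{"dx":0,"dy":0,"dz":0,"wx":0,"wy":0,"wz":0},{"dx":0,"dy":0,"dz":0,"wx":0,"wy":0,"wz":0}]'

```text
clock: 6.52
eef_pos: [0.5311, -0.169, 0.1138]
tcp_rot: [[1.0, 0.004, 0.024], [-0.024, 0.0, 1.0], [0.004, -1.0, 0.001]]
ft_force: [2.5, 2.4, 14.9]
gripper_width: 0.133
```

```bash
python3 -c "
from h import *
go(.530,-.169,.121,np.radians(-5.4))
"
```

```text
clock 6.5167 pos [ 0.5311 -0.169   0.1138] yaw -1.37 tilt(y) [ 4.e-03  5.e-04 -1.e+00] F [ 2.5  2.4 14.9] M [ 0.3  -0.56 -0.12] w 0.0113
tool delta mm [-1.1 -7.2 -0. ]
w deg [-0.04  4.03  0.23]
```

Call:
move_arm --plan '[{"dx":0,"dy":0,"dz":0,"wx":0,"wy":2,"wz":0},{"dx":0,"dy":0,"dz":0,"wx":0,"wy":1,"wz":0},{"dx":0,"dy":0,"dz":0,"wx":0,"wy":1,"wz":0},{"dx":0,"dy":0,"dz":0,"wx":0,"wy":0,"wz":0},{"dx":0,"dy":0,"dz":0,"wx":0,"wy":0,"wz":0}]'

```text
clock: 6.93
eef_pos: [0.5312, -0.169, 0.1138]
tcp_rot: [[0.996, 0.004, 0.093], [-0.093, 0.001, 0.996], [0.004, -1.0, 0.001]]
ft_force: [2.6, 0.8, 14.1]
gripper_width: 0.131
```

```bash
python3 -c "
from h import *
go(.530,-.169,.121,np.radians(-5.4))
"
```

```text
clock 6.9333 pos [ 0.5312 -0.169   0.1138] yaw -5.33 tilt(y) [ 4.3e-03  5.0e-04 -1.0e+00] F [ 2.6  0.8 14.1] M [ 0.23 -0.68  0.08] w 0.0112
tool delta mm [-1.2 -7.2 -0.1]
w deg [-0.05  0.07  0.24]
```

Torque is starting to change sign; a few more degrees.

Call:
move_arm --plan '[{"dx":0,"dy":0,"dz":0,"wx":0,"wy":1,"wz":0},{"dx":0,"dy":0,"dz":0,"wx":0,"wy":1,"wz":0},{"dx":0,"dy":0,"dz":0,"wx":0,"wy":1,"wz":0},{"dx":0,"dy":0,"dz":0,"wx":0,"wy":0,"wz":0},{"dx":0,"dy":0,"dz":0,"wx":0,"wy":0,"wz":0}]'

```text
clock: 7.35
eef_pos: [0.5313, -0.169, 0.1138]
tcp_rot: [[0.99, 0.004, 0.143], [-0.143, 0.0, 0.99], [0.004, -1.0, 0.001]]
ft_force: [3.1, 1.2, 14.4]
gripper_width: 0.131
```

```bash
python3 -c "
from h import *
go(.530,-.169,.121,np.radians(-5.4))
"
```

```text
clock 7.35 pos [ 0.5313 -0.169   0.1138] yaw -8.24 tilt(y) [ 4.1e-03  1.0e-04 -1.0e+00] F [ 3.1  1.2 14.4] M [ 0.08 -0.71  1.01] w 0.0112
tool delta mm [-1.2 -7.2 -0.2]
w deg [-0.03 -2.84  0.23]
```

Call:
move_arm --plan '[{"dx":0,"dy":0.001,"dz":0,"wx":0,"wy":1,"wz":0},{"dx":0,"dy":0.001,"dz":0,"wx":0,"wy":0,"wz":0},{"dx":0,"dy":0,"dz":0,"wx":0,"wy":0,"wz":0},{"dx":0,"dy":0,"dz":0,"wx":0,"wy":0,"wz":0}]'

```text
clock: 7.68
eef_pos: [0.5314, -0.1693, 0.1134]
tcp_rot: [[0.987, 0.005, 0.161], [-0.161, 0.001, 0.987], [0.004, -1.0, 0.002]]
ft_force: [-5.3, 3.7, 37.1]
gripper_width: 0.131
```

```bash
python3 -c "
from h import *
go(.530,-.169,.121,np.radians(-5.4))
"
```

```text
clock 7.6833 pos [ 0.5314 -0.1693  0.1134] yaw -9.25 tilt(y) [ 0.0045  0.0014 -1.    ] F [-5.3  3.7 37.1] M [0.88 1.23 0.92] w 0.0112
tool delta mm [-1.4 -7.6  0.1]
w deg [-0.11 -3.85  0.25]
```

Call:
move_arm --plan '[{"dx":0,"dy":0,"dz":0,"wx":0,"wy":0,"wz":0},{"dx":0,"dy":0,"dz":0,"wx":0,"wy":0,"wz":0},{"dx":0,"dy":0,"dz":0,"wx":0,"wy":0,"wz":0},{"dx":0,"dy":0,"dz":0,"wx":0,"wy":0,"wz":0},{"dx":0,"dy":0,"dz":0,"wx":0,"wy":0,"wz":0},{"dx":0,"dy":-0.02,"dz":0,"wx":0,"wy":0,"wz":0},{"dx":0,"dy":-0.035,"dz":0,"wx":0,"wy":0,"wz":0},{"dx":0,"dy":-0.035,"dz":0,"wx":0,"wy":0,"wz":0},{"dx":0,"dy":-0.035,"dz":0,"wx":0,"wy":0,"wz":0},{"dx":0,"dy":-0.02,"dz":0,"wx":0,"wy":0,"wz":0},{"dx":0,"dy":0,"dz":0,"wx":0,"wy":0,"wz":0}]' --hand 0.045

```text
clock: 8.6
eef_pos: [0.5304, -0.1706, 0.2593]
tcp_rot: [[0.986, 0.005, 0.164], [-0.164, -0.0, 0.986], [0.005, -1.0, 0.001]]
ft_force: [0.2, 0.5, -0.2]
gripper_width: 0.528
```

```bash
python3 -c "
from h import *
import bar
go(.529,.181,.25,np.radians(-5.4))
cap('side','side2');cap('top','top2')
bar.bar('2',.055)
a=cv2.imread('pics/side2.png')[150:225,300:380];b=cv2.imread('pics/top2.png')[180:255,335:415]
cv2.imwrite('pics/c2.png',cv2.resize(np.hstack([a,b]),(800,375),interpolation=cv2.INTER_CUBIC))
"
```

```text
clock 8.6 pos [ 0.5304 -0.1706  0.2593] yaw -9.43 tilt(y) [ 5.5e-03 -3.0e-04 -1.0e+00] F [ 0.2  0.5 -0.2] M [ 0.02 -0.07  0.  ] w 0.0451
tool delta mm [-59.    9.2 346.7]
w deg [-0.03 -4.03  0.31]
top 744 [ 0.5294 -0.1697] 60.6 [0.0485 0.0531] [0.5926 0.5962]
side 409 [ 0.5304 -0.1567] -9.9 [0.0231 0.0612] [0.2736 0.2978]
```

View pics/c2.png

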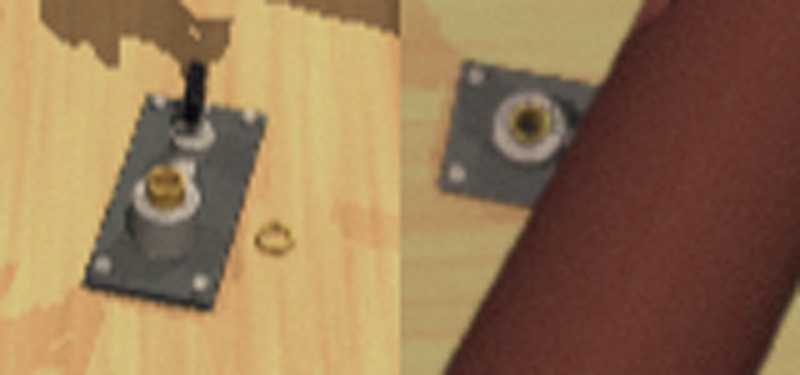

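Call:
move_arm --plan '[{"dx":-0.003,"dy":0,"dz":0.0175,"wx":0,"wy":0,"wz":0.3},{"dx":-0.006,"dy":0,"dz":0.034,"wx":0,"wy":0,"wz":0},{"dx":-0.006,"dy":0,"dz":0.035,"wx":0,"wy":0,"wz":0},{"dx":-0.006,"dy":0,"dz":0.035,"wx":0,"wy":0,"wz":0},{"dx":-0.006,"dy":0,"dz":0.035,"wx":0,"wy":0,"wz":0},{"dx":-0.006,"dy":0,"dz":0.035,"wx":0,"wy":0,"wz":0},{"dx":-0.006,"dy":0,"dz":0.035,"wx":0,"wy":0,"wz":0},{"dx":-0.006,"dy":0,"dz":0.035,"wx":0,"wy":0,"wz":0},{"dx":-0.006,"dy":0,"dz":0.035,"wx":0,"wy":0,"wz":0},{"dx":-0.005,"dy":0,"dz":0.032,"wx":0,"wy":0,"wz":0},{"dx":-0.003,"dy":0,"dz":0.018,"wx":0,"wy":0,"wz":0},{"dx":0,"dy":0,"dz":0,"wx":0,"wy":0,"wz":0},{"dx":0,"dy":0,"dz":0,"wx":0,"wy":0,"wz":0},{"dx":0,"dy":0,"dz":0,"wx":0,"wy":0,"wz":0}]'

```text
clock: 9.87
eef_pos: [0.5272, 0.18, 0.255]
tcp_rot: [[0.986, -0.006, 0.165], [-0.165, -0.001, 0.986], [-0.006, -1.0, -0.002]]
ft_force: [-0.4, -0.5, 0.1]
gripper_width: 0.522
```

```bash
python3 -c "
from h import *
import bar
go(.529,.181,.176,np.radians(-9.4))
cap('side','side3');cap('top','top3')
bar.bar('3',.058)
a=cv2.imread('pics/side3.png')[150:225,300:380];b=cv2.imread('pics/top3.png')[180:255,335:415]
cv2.imwrite('pics/c3.png',cv2.resize(np.hstack([a,b]),(800,375),interpolation=cv2.INTER_CUBIC))
b=cv2.imread('pics/side3.png')[120:320,210:450]
cv2.imwrite('pics/d3.png',cv2.resize(b,(720,600),interpolation=cv2.INTER_CUBIC))
"
```

```text
clock 9.8667 pos [0.5272 0.18   0.255 ] yaw -9.52 tilt(y) [-6.1e-03 -6.0e-04 -1.0e+00] F [-0.4 -0.5  0.1] M [-0.02 -0.07 -0.05] w 0.0446
tool delta mm [ 2.1 79.   1.4]
w deg [ 0.09 -0.12 -0.34]
top 61 [ 0.5307 -0.1676] 84.3 [0.0131 0.036 ] [0.0716 0.0759]
  avg = a.mean(axis, **keepdims_kw)
  ret = um.true_divide(
bar.py:9: RuntimeWarning: Degrees of freedom <= 0 for slice
  q=P[m][:,:2]; w,V=np.linalg.eigh(np.cov(q.T)); print(n,m.sum(),q.mean(0).round(4),np.degrees(np.arctan(V[1,1]/V[0,1])).round(1),np.sqrt(12*w).round(4),np.percentile(P[m][:,2],[50,90]).round(4))
  c *= np.true_divide(1, fact)
  c *= np.true_divide(1, fact)
bar.py:9: RuntimeWarning: Mean of empty slice.
  q=P[m][:,:2]; w,V=np.linalg.eigh(np.cov(q.T)); print(n,m.sum(),q.mean(0).round(4),np.degrees(np.arctan(V[1,1]/V[0,1])).round(1),np.sqrt(12*w).round(4),np.percentile(P[m][:,2],[50,90]).round(4))
Traceback (most recent call last):
  File "bar.py", line 9, in bar
    q=P[m][:,:2]; w,V=np.linalg.eigh(np.cov(q.T)); print(n,m.sum(),q.mean(0).round(4),np.degrees(np.arctan(V[1,1]/V[0,1])).round(1),np.sqrt(12*w).round(4),np.percentile(P[m][:,2],[50,90]).round(4))
                                                                                                                                                           ~~~~~~~~~~~~~^^^^^^^^^^^^^^^^^^^
IndexError: index -1 is out of bounds for axis 0 with size 0
```

Call:
move_arm --plan '[{"dx":0,"dy":0,"dz":0,"wx":0,"wy":0,"wz":0},{"dx":0,"dy":0,"dz":0,"wx":0,"wy":0,"wz":0},{"dx":0,"dy":0,"dz":0,"wx":0,"wy":0,"wz":0}]'

```text
clock: 10.22
eef_pos: [0.5274, 0.1812, 0.2558]
tcp_rot: [[0.986, -0.005, 0.164], [-0.164, 0.001, 0.986], [-0.005, -1.0, 0.0]]
ft_force: [-0.4, -0.9, 0.2]
gripper_width: 0.529
```

```bash
python3 -c "
from h import *
go(.529,.181,.176,np.radians(-9.4))
cap('top','top4')
a,_=cap('side','side4')
b=a[190:310,260:400]
cv2.imwrite('pics/d4.png',cv2.resize(b,(700,600),interpolation=cv2.INTER_CUBIC))
"
```

```text
clock 10.2167 pos [0.5274 0.1812 0.2558] yaw -9.46 tilt(y) [-0.0052  0.0011 -1.    ] F [-0.4 -0.9  0.2] M [ 0.02 -0.02 -0.04] w 0.0452
tool delta mm [ 2.  79.8  0.1]
w deg [-0.02 -0.06 -0.3 ]
```

View pics/d4.png

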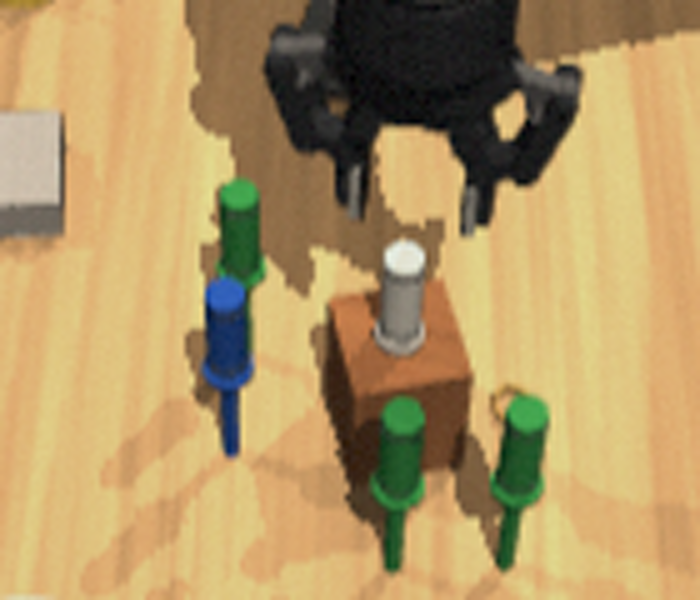

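Call:
move_arm --plan '[{"dx":0.0015,"dy":0,"dz":0,"wx":0,"wy":0,"wz":-0.3},{"dx":0,"dy":0.016,"dz":0,"wx":0,"wy":0,"wz":0},{"dx":0,"dy":0.016,"dz":0,"wx":0,"wy":0,"wz":0},{"dx":0,"dy":0.016,"dz":0,"wx":0,"wy":0,"wz":0},{"dx":0,"dy":0.016,"dz":0,"wx":0,"wy":0,"wz":0},{"dx":0,"dy":0.016,"dz":0,"wx":0,"wy":0,"wz":0},{"dx":0,"dy":0,"dz":0,"wx":0,"wy":0,"wz":0},{"dx":0,"dy":0,"dz":0,"wx":0,"wy":0,"wz":0},{"dx":0,"dy":0,"dz":0,"wx":0,"wy":0,"wz":0}]'

```text
clock: 11.07
eef_pos: [0.5293, 0.1814, 0.1766]
tcp_rot: [[0.986, 0.001, 0.164], [-0.164, 0.0, 0.986], [0.001, -1.0, 0.0]]
ft_force: [-0.4, -0.0, 0.3]
gripper_width: 0.526
```

```bash
python3 -c "
from h import *
go(.529,.181,.176,np.radians(-9.4))
a,_=cap('side','side5')
b=a[190:310,260:400]
cv2.imwrite('pics/d5.png',cv2.resize(b,(700,600),interpolation=cv2.INTER_CUBIC))
"
```

```text
clock 11.0667 pos [0.5293 0.1814 0.1766] yaw -9.43 tilt(y) [ 9.e-04  1.e-04 -1.e+00] F [-0.4 -0.   0.3] M [ 0.04 -0.01  0.04] w 0.0449
tool delta mm [-0.2  0.6 -0.5]
w deg [-0.01 -0.03  0.05]
```

View pics/d5.png

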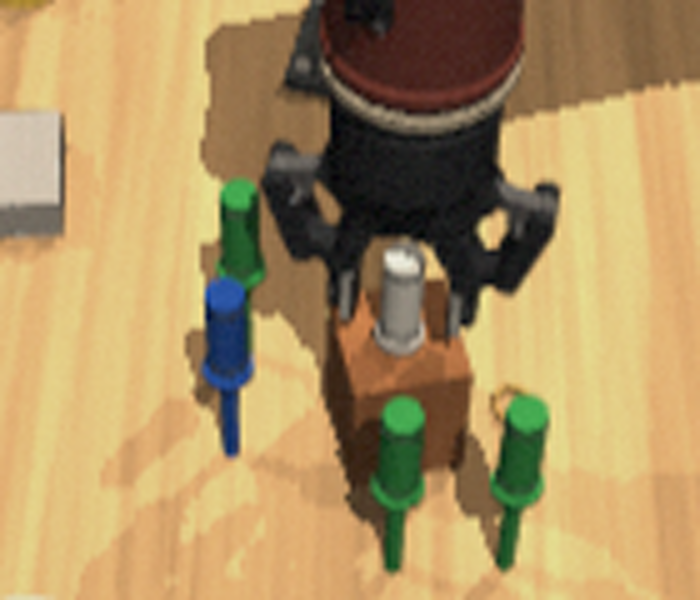

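Call:
move_arm --plan '[{"dx":0,"dy":0,"dz":0,"wx":0,"wy":0,"wz":0},{"dx":0,"dy":0,"dz":0,"wx":0,"wy":0,"wz":0},{"dx":0,"dy":0,"dz":0,"wx":0,"wy":0,"wz":0},{"dx":0,"dy":0,"dz":0,"wx":0,"wy":0,"wz":0},{"dx":0,"dy":0,"dz":0,"wx":0,"wy":0,"wz":0},{"dx":0,"dy":0,"dz":0,"wx":0,"wy":0,"wz":0}]' --hand 0.0 --squeeze 60

```text
clock: 11.62
eef_pos: [0.5292, 0.1817, 0.1765]
tcp_rot: [[0.987, 0.001, 0.164], [-0.164, 0.001, 0.987], [0.001, -1.0, 0.001]]
ft_force: [-1.7, 0.3, 6.5]
gripper_width: 0.217
```

```bash
python3 -c "
from h import *
go(.529,.181,.176,np.radians(-9.4))
"
```

```text
clock 11.6167 pos [0.5292 0.1817 0.1765] yaw -9.41 tilt(y) [ 8.e-04  8.e-04 -1.e+00] F [-1.7  0.3  6.5] M [0.   0.34 0.08] w 0.0185
tool delta mm [-0.1  0.5 -0.7]
w deg [-0.06 -0.01  0.04]
```

Call:
move_arm --plan '[{"dx":0,"dy":-0.003,"dz":0,"wx":0,"wy":0,"wz":0},{"dx":0,"dy":-0.007,"dz":0,"wx":0,"wy":0,"wz":0},{"dx":0,"dy":-0.01,"dz":0,"wx":0,"wy":0,"wz":0},{"dx":0,"dy":-0.01,"dz":0,"wx":0,"wy":0,"wz":0},{"dx":0,"dy":-0.01,"dz":0,"wx":0,"wy":0,"wz":0},{"dx":0,"dy":-0.01,"dz":0,"wx":0,"wy":0,"wz":0},{"dx":0,"dy":-0.01,"dz":0,"wx":0,"wy":0,"wz":0},{"dx":0,"dy":-0.01,"dz":0,"wx":0,"wy":0,"wz":0},{"dx":0,"dy":-0.01,"dz":0,"wx":0,"wy":0,"wz":0},{"dx":0,"dy":-0.01,"dz":0,"wx":0,"wy":0,"wz":0},{"dx":0,"dy":-0.008,"dz":0,"wx":0,"wy":0,"wz":0},{"dx":0,"dy":-0.003,"dz":0,"wx":0,"wy":0,"wz":0},{"dx":0,"dy":0,"dz":0,"wx":0,"wy":0,"wz":0},{"dx":0,"dy":0,"dz":0,"wx":0,"wy":0,"wz":0}]'

```text
clock: 12.78
eef_pos: [0.5287, 0.1816, 0.2765]
tcp_rot: [[0.987, -0.0, 0.163], [-0.163, 0.0, 0.987], [-0.0, -1.0, -0.0]]
ft_force: [-0.7, -0.2, -2.0]
gripper_width: 0.217
```

```bash
python3 -c "
from h import *
go(.5475,-.0917,.276,np.radians(-9.4))
a,_=cap('side','side6')
b=a[160:310,250:425]
cv2.imwrite('pics/d6.png',cv2.resize(b,(700,600),interpolation=cv2.INTER_CUBIC))
"
```

```text
clock 12.7833 pos [0.5287 0.1816 0.2765] yaw -9.4 tilt(y) [-3.e-04  0.e+00 -1.e+00] F [-0.7 -0.2 -2. ] M [ 0.06  0.03 -0.03] w 0.0185
tool delta mm [  63.2    0.5 -266.5]
w deg [ 0.   -0.   -0.02]
```

View pics/d6.png

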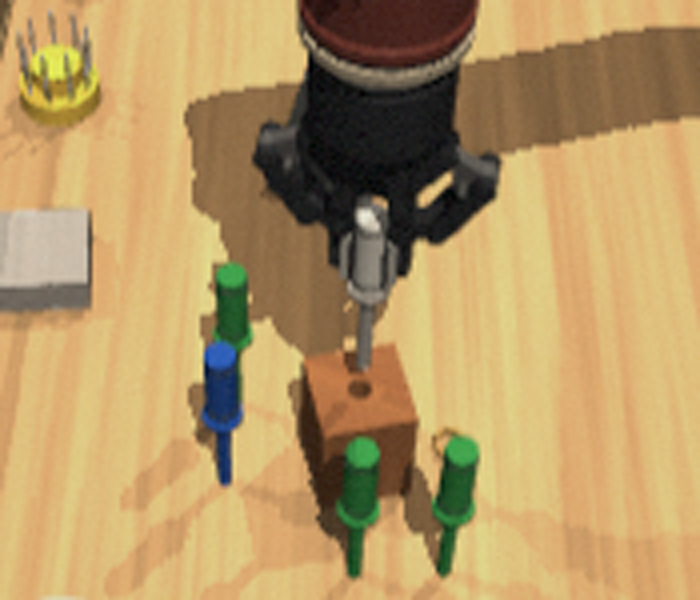

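Call:
move_arm --plan '[{"dx":0.004,"dy":0,"dz":-0.016,"wx":0,"wy":0,"wz":0},{"dx":0.007,"dy":0,"dz":-0.03,"wx":0,"wy":0,"wz":0},{"dx":0.007,"dy":0,"dz":-0.03,"wx":0,"wy":0,"wz":0},{"dx":0.007,"dy":0,"dz":-0.03,"wx":0,"wy":0,"wz":0},{"dx":0.007,"dy":0,"dz":-0.03,"wx":0,"wy":0,"wz":0},{"dx":0.007,"dy":0,"dz":-0.03,"wx":0,"wy":0,"wz":0},{"dx":0.007,"dy":0,"dz":-0.03,"wx":0,"wy":0,"wz":0},{"dx":0.007,"dy":0,"dz":-0.03,"wx":0,"wy":0,"wz":0},{"dx":0.006,"dy":0,"dz":-0.026,"wx":0,"wy":0,"wz":0},{"dx":0.004,"dy":0,"dz":-0.014,"wx":0,"wy":0,"wz":0},{"dx":0,"dy":0,"dz":0,"wx":0,"wy":0,"wz":0},{"dx":0,"dy":0,"dz":0,"wx":0,"wy":0,"wz":0},{"dx":0,"dy":0,"dz":0,"wx":0,"wy":0,"wz":0},{"dx":0,"dy":0,"dz":0,"wx":0,"wy":0,"wz":0}]'

```text
clock: 14.0
eef_pos: [0.5475, -0.09, 0.2764]
tcp_rot: [[0.987, -0.001, 0.162], [-0.162, 0.0, 0.987], [-0.001, -1.0, 0.0]]
ft_force: [-0.9, 0.2, -0.2]
gripper_width: 0.218
```

```bash
python3 -c "
from h import *
go(.5475,-.0917,.276,np.radians(-9.4))
a,_=cap('side','side7')
b=a[100:220,280:420]
cv2.imwrite('pics/d7.png',cv2.resize(b,(700,600),interpolation=cv2.INTER_CUBIC))
a,_=cap('top','top7')
b=a[150:270,300:440]
cv2.imwrite('pics/e7.png',cv2.resize(b,(700,600),interpolation=cv2.INTER_CUBIC))
"
```

```text
clock 14.0 pos [ 0.5475 -0.09    0.2764] yaw -9.32 tilt(y) [-6.e-04  3.e-04 -1.e+00] F [-0.9  0.2 -0.2] M [ 0.03  0.03 -0.03] w 0.0187
tool delta mm [ 0.3  0.4 -1.7]
w deg [-0.01  0.08 -0.04]
```

View pics/d7.png

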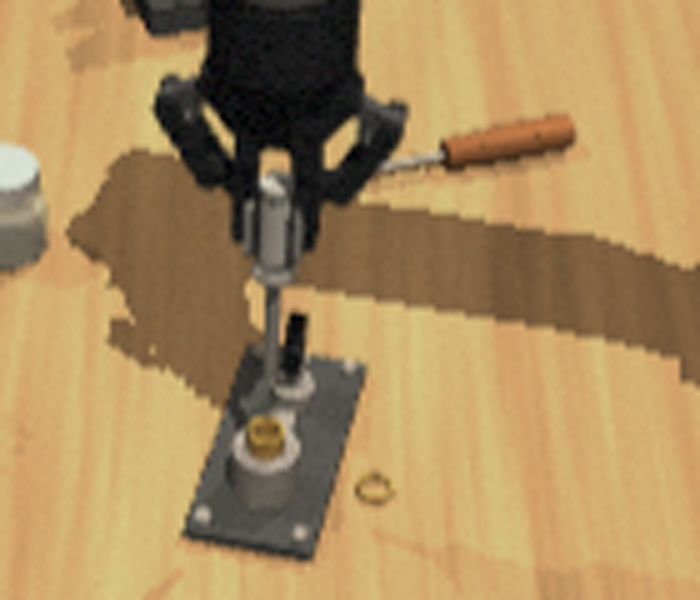

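View pics/e7.png

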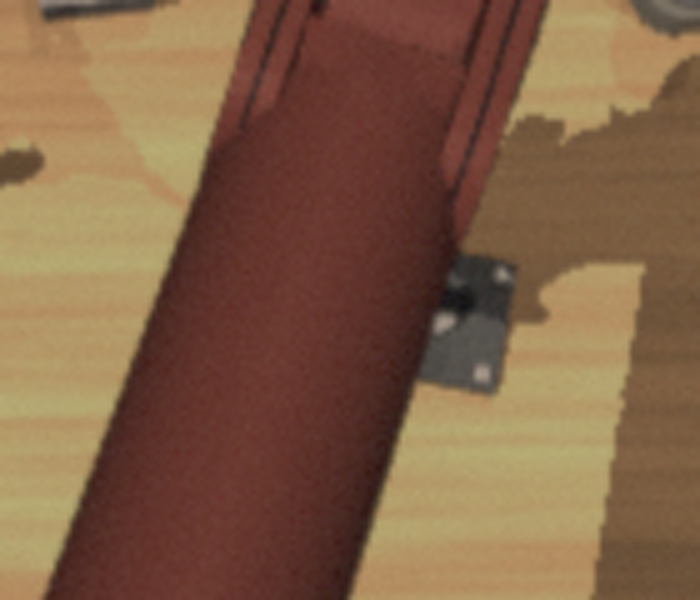

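```bash
cat > m.py <<'E'
from h import *
def show(tag,box,f,out):
    a=cv2.imread(f'pics/{tag}.png'); u0,v0,u1,v1=box
    cv2.imwrite(out,cv2.resize(a[v0:v1,u0:u1],None,fx=f,fy=f,interpolation=cv2.INTER_CUBIC))
def overlay(tag,box,f,out,probe,tube,n='side'):
    """probe=(x,y,ztip) vertical; tube=(x,y)"""
    a=cv2.imread(f'pics/{tag}.png'); u0,v0,u1,v1=box
    im=cv2.resize(a[v0:v1,u0:u1],None,fx=f,fy=f,interpolation=cv2.INTER_CUBIC)
    def circ(x,y,z,r,col):
        t=np.linspace(0,2*np.pi,60);pts=np.array([proj(n,(x+r*np.cos(k),y+r*np.sin(k),z)) for k in t])
        pts=((pts-[u0,v0]+.5)*f-.5); cv2.polylines(im,[np.round(pts*16).astype(int)],True,col,1,cv2.LINE_AA,4)
    x,y,z=probe
    for r,h in((.0045,0),(.013,.075),(.013,.08),(.01,.14)): circ(x,y,z+h,r,(0,0,255))
    for r,h in((.0115,.062),(.009,.062),(.021,.048)): circ(*tube,h,r,(255,255,0))
    cv2.imwrite(out,im)
E
python3 - <<'E'
from m import *
box=(315,125,355,205)
show('side7',box,7,'pics/f7.png')
overlay('side7',box,7,'pics/g7.png',(.5475,-.090,.110),(.5475,-.0917))
a=cv2.imread('pics/f7.png');b=cv2.imread('pics/g7.png');cv2.imwrite('pics/fg7.png',np.hstack([a,b]))
E
```

```text
(no output)
```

View pics/fg7.png

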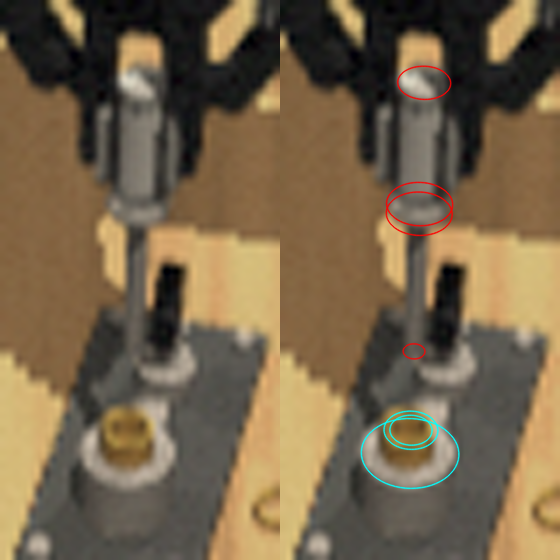

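```bash
cat >> m.py <<'E'
def avg(n,k,tag):
    A=0
    for i in range(k):
        p,d=cams.capture(n); A=A+p.astype(float)
        if i==k-1: np.save(f'pics/{tag}.npy',d)
    cv2.imwrite(f'pics/{tag}.png',np.clip(A/k,0,255).astype(np.uint8))
def stretch(fn,g=1.8):
    a=cv2.imread(fn).astype(float); cv2.imwrite(fn,np.clip(255*(a/255)**(1/g),0,255).astype(np.uint8))
E
python3 - <<'E'
from m import *
avg('side',6,'side8')
box=(320,130,350,170)
def two(box,f,o):
    show('side8',box,f,'pics/a.png');overlay('side8',box,f,'pics/b.png',(.5475,-.090,.110),(.5475,-.0917))
    stretch('pics/a.png');stretch('pics/b.png')
    cv2.imwrite(o,np.hstack([cv2.imread('pics/a.png'),cv2.imread('pics/b.png')]))
two((322,130,348,172),14,'pics/h1.png'); two((318,165,346,207),14,'pics/h2.png')
print(status.read_state()['clock'])
E
```

```text
14.4
```

View pics/h1.png

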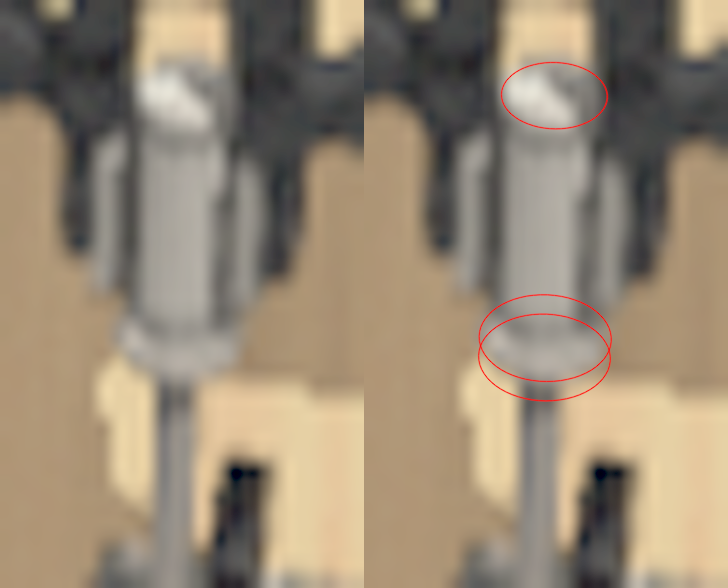

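View pics/h2.png

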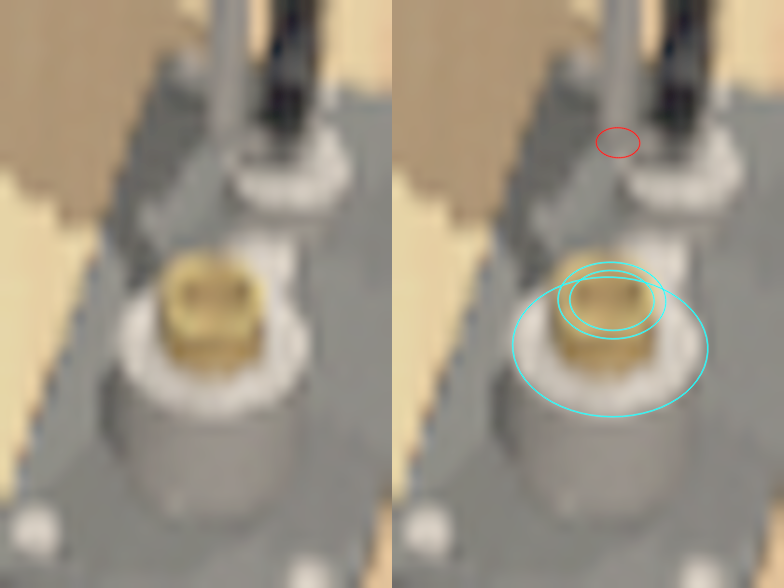

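```bash
python3 - <<'E'
from m import *
D=np.stack([cams.capture('side')[1] for _ in range(8)]); 
D[D==0]=np.nan; d=np.nanmedian(D,0); np.save('pics/dmed9.npy',d); print('std',np.nanmedian(np.nanstd(D[:,150:200,310:350],0)))
n='side';K,T=w2c(n);v,u=np.mgrid[0:400,0:640];c=np.stack([(u-K[0,2])/K[0,0]*d,(v-K[1,2])/K[1,1]*d,d,1+0*d],-1);P=(c@np.linalg.inv(T).T)[...,:3]
for r in range(132,178):
    print(r,' '.join('%4d/%4d/%3d'%tuple(P[r,k]*1000) if np.isfinite(d[r,k]) else '-' for k in range(328,342)))
print(status.read_state()['clock'])
E
```

```text
std 0.002347019
132  566/ -75/274  563/ -73/276  561/ -74/276  558/ -84/268  553/-427/  2  549/-430/  0  546/-430/  0  542/-431/  0  538/-432/  0  535/-430/  1  540/ -71/278  538/ -71/278  535/ -72/277  533/ -70/279
133  566/ -76/270  563/ -74/272  561/ -73/273  558/ -99/253  553/-422/  2  549/-424/  1  546/-425/  0  542/-424/  0  538/-424/  1  535/-427/  0  540/ -71/275  538/ -71/275  535/ -70/276  533/ -68/278
134  566/ -80/264  563/ -79/265  561/ -78/266  558/ -95/252  553/-417/  2  553/ -99/250  550/ -97/251  547/ -98/251  545/ -98/251  542/ -97/252  540/ -71/272  537/ -72/271  535/ -70/273  532/ -70/273
135  566/ -81/260  563/ -80/261  561/ -80/261  558/ -93/251  555/ -95/250  553/ -94/250  550/ -95/250  547/ -92/252  545/ -94/251  542/ -94/251  539/ -92/252  537/ -72/268  535/ -71/269  532/ -71/269
136  566/ -81/257  563/ -80/258  561/ -79/258  558/ -91/249  555/ -89/251  553/ -89/251  550/ -89/251  547/ -89/251  545/ -89/251  542/ -89/251  539/ -90/250  537/ -75/262  535/ -75/263  532/ -74/263
137  566/ -80/255  563/ -80/254  560/ -80/255  558/ -93/244  555/ -86/250  553/ -85/
[... 7420 characters left out ...]
43/ -90/112  538/-196/ 12  536/-151/ 54  533/-150/ 55  529/-150/ 56  525/-180/ 27  521/-195/ 13
175  563/-189/ 12  560/-190/ 12  557/-190/ 12  554/-191/ 11  551/-189/ 13  547/-189/ 13  544/-190/ 13  541/-176/ 25  538/-174/ 28  535/-165/ 37  532/-164/ 38  529/-152/ 49  525/-176/ 27  522/-176/ 26
176  563/-185/ 12  560/-185/ 13  557/-186/ 11  554/-186/ 12  551/-183/ 14  547/-185/ 12  544/-172/ 26  541/-170/ 27  538/-171/ 27  535/-166/ 31  532/-164/ 33  529/-164/ 33  525/-173/ 25  522/-173/ 25
177  563/-180/ 13  560/-181/ 12  557/-180/ 13  554/-181/ 12  550/-181/ 12  547/-181/ 12  544/-165/ 27  541/-168/ 25  538/-167/ 26  535/-165/ 28  532/-165/ 28  528/-165/ 28  525/-167/ 26  522/-167/ 26
14.8
```

```bash
cat > cyl.py <<'E'
from m import *
from scipy.optimize import least_squares
def cloud(d,n='side'):
    K,T=w2c(n);v,u=np.mgrid[0:400,0:640];c=np.stack([(u-K[0,2])/K[0,0]*d,(v-K[1,2])/K[1,1]*d,d,1+0*d],-1);return (c@np.linalg.inv(T).T)[...,:3]
def med(k,n='side'):
    D=np.stack([cams.capture(n)[1] for _ in range(k)]);D[D==0]=np.nan;return np.nanmedian(D,0)
def fit(P,c,r,z0,z1,name,rmax=None):
    Q=P.reshape(-1,3);Q=Q[np.isfinite(Q).all(1)]
    rr=np.hypot(Q[:,0]-c[0],Q[:,1]-c[1]);q=Q[(rr<r+(rmax or .005))&(Q[:,2]>z0)&(Q[:,2]<z1)]
    s=least_squares(lambda p:np.hypot(q[:,0]-p[0],q[:,1]-p[1])-r,c,loss='soft_l1',f_scale=.0007)
    res=np.hypot(q[:,0]-s.x[0],q[:,1]-s.x[1])-r
    print(name,len(q),'axis mm',(s.x*1000).round(2),'res rms',(1000*np.sqrt(np.mean(res**2))).round(2)); return s.x
E
cat > run.py <<'E'
from cyl import *
import sys
d=np.load(sys.argv[1]);dz=float(sys.argv[2]) if len(sys.argv)>2 else 0
P=cloud(d)
pc=(.547,-.0915)
fit(P,pc,.010,.195-dz,.205-dz,'handle lo');fit(P,pc,.010,.205-dz,.245-dz,'handle');fit(P,pc,.0045,.115-dz,.145-dz,'rod lo',.004);fit(P,pc,.0045,.145-dz,.18-dz,'rod hi',.004)
tc=(.5485,-.0917)
fit(P,tc,.0115,.050,.060,'tube');fit(P,tc,.021,.015,.046,'chuck')
q=P.reshape(-1,3);m=(abs(q[:,2]-.048)<.0025)&(np.hypot(q[:,0]-tc[0],q[:,1]-tc[1])<.026);print('chuck top',m.sum(),q[m].mean(0)*1000)
E
python3 run.py pics/dmed9.npy
```

```text
handle lo 20 axis mm [547.26 -91.95] res rms 0.48
handle 87 axis mm [547.85 -91.9 ] res rms 0.96
rod lo 21 axis mm [547.77 -91.81] res rms 0.49
rod hi 27 axis mm [547.55 -91.87] res rms 0.58
tube 29 axis mm [548.26 -90.16] res rms 1.39
chuck 97 axis mm [548.65 -91.63] res rms 0.57
chuck top 71 [548.60909511 -85.10159876  48.77059152]
```

```bash
python3 - <<'E'
from cyl import *
D=np.stack([np.load(f'pics/side{k}.npy') for k in (0,3,4,5,6,7)]+[np.load('pics/dmed9.npy')]*3); D[D==0]=np.nan
P=cloud(np.nanmedian(D,0)); tc=(.5485,-.0915)
fit(P,tc,.0115,.050,.061,'tube',.003);fit(P,tc,.0115,.052,.058,'tube',.003);fit(P,tc,.021,.015,.046,'chuck',.003);fit(P,tc,.021,.02,.04,'chuck',.003)
for r in range(178,200): print(r,' '.join('%4d/%4d/%3d'%tuple(P[r,k]*1000) for k in range(326,341)))
E
```

```text
tube 32 axis mm [549.33 -89.39] res rms 1.72
tube 16 axis mm [549.84 -88.88] res rms 1.65
chuck 88 axis mm [548.83 -90.51] res rms 0.82
chuck 61 axis mm [548.89 -90.44] res rms 0.83
178  570/-175/ 13  566/-171/ 16  563/-175/ 13  560/-175/ 13  557/-171/ 17  554/-176/ 12  550/-174/ 15  547/-177/ 12  544/-163/ 25  541/-162/ 26  538/-161/ 27  535/-163/ 25  532/-160/ 28  528/-162/ 26  525/-160/ 28
179  570/-171/ 12  566/-170/ 13  563/-169/ 14  560/-170/ 13  557/-169/ 14  554/-168/ 15  550/-170/ 13  547/-168/ 16  544/-163/ 21  541/-159/ 25  538/-156/ 27  535/-157/ 26  532/-155/ 29  528/-155/ 29  525/-156/ 28
180  569/-166/ 12  566/-165/ 13  563/-164/ 14  560/-164/ 15  557/-165/ 14  554/-164/ 15  550/-167/ 13  547/-166/ 13  544/-163/ 16  541/-159/ 20  538/-155/ 24  535/-154/ 26  532/-152/ 27  528/-152/ 28  525/-156/ 24
181  569/-161/ 12  566/-162/ 12  563/-160/ 14  560/-161/ 13  557/-161/ 14  553/-160/ 14  550/-162/ 13  547/-161/ 14  544/-161/ 13  541/-159/ 16  538/-157/ 18  534/-155/ 20  531/-154/ 21  528/-155/ 20  525/-155/ 20
182  569/-157/ 13  566/-157/ 13  563/-158/ 12  560/-158/ 12  5
[... 3089 characters left out ...]
38  535/ -75/ 35  532/ -77/ 33  528/ -84/ 26  525/ -97/ 13
197  568/ -84/ 20  565/ -76/ 28  562/ -75/ 30  559/ -72/ 33  556/ -69/ 37  553/ -69/ 37  550/ -69/ 37  547/ -67/ 39  544/ -70/ 36  541/ -71/ 35  538/ -73/ 33  535/ -75/ 31  532/ -77/ 28  528/ -83/ 23  525/ -94/ 11
198  568/ -84/ 16  565/ -75/ 25  562/ -73/ 27  559/ -72/ 29  556/ -70/ 31  553/ -68/ 33  550/ -68/ 33  547/ -69/ 33  544/ -70/ 32  541/ -71/ 31  538/ -73/ 29  534/ -74/ 27  531/ -75/ 27  528/ -85/ 16  525/ -87/ 14
199  568/ -82/ 13  565/ -75/ 21  562/ -73/ 23  559/ -72/ 24  556/ -68/ 29  553/ -70/ 27  550/ -69/ 28  547/ -68/ 29  543/ -72/ 25  541/ -69/ 29  537/ -71/ 26  534/ -73/ 25  531/ -77/ 20  528/ -85/ 12  525/ -84/ 13
```

```bash
python3 - <<'E'
from cyl import *
d=med(30); np.save('pics/dmed10.npy',d)
E
python3 run.py pics/dmed10.npy
python3 - <<'E'
from cyl import *
P=cloud(np.load('pics/dmed10.npy'));tc=(.5485,-.0912)
for a,b in((.050,.0605),(.051,.059)): fit(P,tc,.0115,a,b,'tube',.003)
for a,b in((.016,.045),(.02,.04)): fit(P,tc,.021,a,b,'chuck',.003)
q=P.reshape(-1,3);rr=np.hypot(q[:,0]-tc[0],q[:,1]-tc[1])
m=(abs(q[:,2]-.062)<.002)&(rr<.014);print('rim',(q[m]*1000).round(1).tolist())
print(status.read_state()['clock'])
E
```

```text
handle lo 19 axis mm [547.24 -91.95] res rms 0.25
handle 86 axis mm [547.75 -91.95] res rms 0.85
rod lo 22 axis mm [547.72 -91.93] res rms 0.29
rod hi 27 axis mm [547.64 -91.93] res rms 0.32
tube 30 axis mm [549.24 -90.22] res rms 1.52
chuck 99 axis mm [548.67 -91.67] res rms 0.35
chuck top 70 [549.09045221 -85.34788578  48.58599831]
tube 31 axis mm [549.1 -90.6] res rms 1.57
tube 25 axis mm [548.94 -90.51] res rms 1.55
chuck 93 axis mm [548.68 -91.66] res rms 0.35
chuck 65 axis mm [548.7  -91.67] res rms 0.38
rim [[554.2, -98.5, 63.3], [551.2, -100.4, 61.4], [548.2, -100.8, 61.1], [545.2, -99.1, 62.9], [542.2, -99.3, 62.8], [557.2, -94.3, 63.1], [542.2, -97.2, 60.7], [539.2, -95.5, 62.5], [539.2, -91.0, 62.8], [557.0, -85.6, 63.3], [539.2, -86.7, 62.9], [557.0, -83.4, 61.4], [554.0, -82.6, 62.3], [551.0, -82.3, 62.7], [548.1, -82.0, 63.1], [545.1, -82.2, 63.0], [542.1, -82.3, 63.0], [551.0, -79.6, 61.3], [548.0, -80.6, 60.3], [545.0, -80.3, 60.7]]
16.3
```

Call:
move_arm --plan '[{"dx":0.00095,"dy":0,"dz":0.0004,"wx":0,"wy":0,"wz":0},{"dx":0,"dy":0.004,"dz":0,"wx":0,"wy":0,"wz":0},{"dx":0,"dy":0.008,"dz":0,"wx":0,"wy":0,"wz":0},{"dx":0,"dy":0.008,"dz":0,"wx":0,"wy":0,"wz":0},{"dx":0,"dy":0.008,"dz":0,"wx":0,"wy":0,"wz":0},{"dx":0,"dy":0.008,"dz":0,"wx":0,"wy":0,"wz":0},{"dx":0,"dy":0.004,"dz":0,"wx":0,"wy":0,"wz":0},{"dx":0,"dy":0,"dz":0,"wx":0,"wy":0,"wz":0},{"dx":0,"dy":0,"dz":0,"wx":0,"wy":0,"wz":0},{"dx":0,"dy":0,"dz":0,"wx":0,"wy":0,"wz":0}]'

```text
clock: 17.13
eef_pos: [0.5486, -0.0911, 0.237]
tcp_rot: [[0.987, 0.0, 0.164], [-0.164, -0.0, 0.987], [0.0, -1.0, -0.0]]
ft_force: [-0.2, 0.3, -1.4]
gripper_width: 0.22
```

```bash
python3 - <<'E'
from cyl import *
go(.5485,-.0898,.1984,np.radians(-9.3))
d=med(24); np.save('pics/dmed11.npy',d)
P=cloud(d);q=P.reshape(-1,3);m=(np.hypot(q[:,0]-.5487,q[:,1]+.0917)<.008)&(q[:,2]>.205)&(q[:,2]<.22);print('top z',np.percentile(q[m][:,2],[20,50,80]))
avg('side',3,'side11');box=(315,130,350,205);overlay('side11',box,8,'pics/g11.png',(.5487,-.0917,.0705),(.5487,-.0917));stretch('pics/g11.png')
E
python3 run.py pics/dmed11.npy .04
```

```text
clock 17.1333 pos [ 0.5486 -0.0911  0.237 ] yaw -9.42 tilt(y) [ 3.e-04 -2.e-04 -1.e+00] F [-0.2  0.3 -1.4] M [ 0.   -0.02  0.  ] w 0.0188
tool delta mm [-0.4 38.6  1.3]
w deg [ 0.01 -0.12  0.02]
top z [0.21093184 0.21112307 0.21133212]
handle lo 17 axis mm [548.71 -91.69] res rms 0.34
handle 72 axis mm [548.61 -91.8 ] res rms 1.01
rod lo 21 axis mm [548.79 -91.61] res rms 0.26
rod hi 28 axis mm [548.69 -91.81] res rms 0.31
tube 30 axis mm [549.21 -90.39] res rms 1.49
chuck 100 axis mm [548.74 -91.69] res rms 0.38
chuck top 72 [548.67815435 -85.30352339  48.59651365]
```

View pics/g11.png

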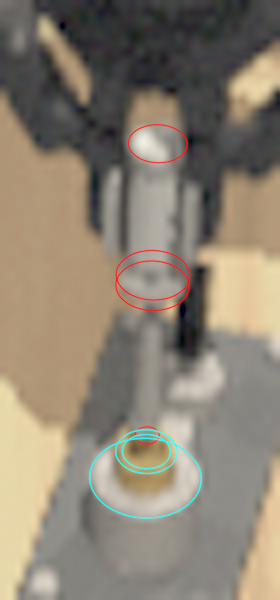

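Call:
move_arm --plan '[{"dx":0,"dy":0.002,"dz":0,"wx":0,"wy":0,"wz":0},{"dx":0,"dy":0.004,"dz":0,"wx":0,"wy":0,"wz":0},{"dx":0,"dy":0.004,"dz":0,"wx":0,"wy":0,"wz":0},{"dx":0,"dy":0.004,"dz":0,"wx":0,"wy":0,"wz":0},{"dx":0,"dy":0.004,"dz":0,"wx":0,"wy":0,"wz":0},{"dx":0,"dy":0.002,"dz":0,"wx":0,"wy":0,"wz":0},{"dx":0,"dy":0,"dz":0,"wx":0,"wy":0,"wz":0},{"dx":0,"dy":0,"dz":0,"wx":0,"wy":0,"wz":0},{"dx":0,"dy":0,"dz":0,"wx":0,"wy":0,"wz":0}]'

```text
clock: 19.23
eef_pos: [0.5486, -0.0911, 0.2168]
tcp_rot: [[0.987, 0.0, 0.164], [-0.164, -0.0, 0.987], [0.0, -1.0, -0.0]]
ft_force: [0.5, 0.3, -1.5]
gripper_width: 0.215
```

```bash
cat > chk.py <<'E'
from cyl import *
import sys
tag=sys.argv[1]; dz=float(sys.argv[2])
go(.5486,-.0911,.1985,np.radians(-9.4))
d=med(16);P=cloud(d);q=P.reshape(-1,3);zt=.2511-dz
m=(np.hypot(q[:,0]-.5487,q[:,1]+.0917)<.008)&(q[:,2]>zt-.006)&(q[:,2]<zt+.006);print('top z',np.percentile(q[m][:,2],[20,50,80]).round(4))
c=(.5487,-.0917)
fit(P,c,.010,.195-dz,.245-dz,'handle');fit(P,c,.0045,max(.115-dz,.068),.18-dz,'rod',.004);fit(P,c,.021,.015,.046,'chuck',.003)
E
python3 chk.py x .06
```

```text
clock 19.2333 pos [ 0.5486 -0.0911  0.2168] yaw -9.42 tilt(y) [ 2.e-04 -1.e-04 -1.e+00] F [ 0.5  0.3 -1.5] M [-0.02 -0.04  0.02] w 0.0184
tool delta mm [ 0.  18.3 -0. ]
w deg [ 0.01 -0.02  0.01]
top z [0.191  0.1912 0.1916]
handle 97 axis mm [548.91 -91.68] res rms 1.09
rod 37 axis mm [548.81 -91.58] res rms 0.45
chuck 99 axis mm [548.64 -91.63] res rms 0.45
```

Call:
move_arm --plan '[{"dx":0,"dy":0.0025,"dz":0,"wx":0,"wy":0,"wz":0},{"dx":0,"dy":0.004,"dz":0,"wx":0,"wy":0,"wz":0},{"dx":0,"dy":0.004,"dz":0,"wx":0,"wy":0,"wz":0},{"dx":0,"dy":0.004,"dz":0,"wx":0,"wy":0,"wz":0},{"dx":0,"dy":0.0025,"dz":0,"wx":0,"wy":0,"wz":0},{"dx":0,"dy":0.0015,"dz":0,"wx":0,"wy":0,"wz":0},{"dx":0,"dy":0,"dz":0,"wx":0,"wy":0,"wz":0},{"dx":0,"dy":0,"dz":0,"wx":0,"wy":0,"wz":0},{"dx":0,"dy":0,"dz":0,"wx":0,"wy":0,"wz":0},{"dx":0,"dy":0,"dz":0,"wx":0,"wy":0,"wz":0},{"dx":0,"dy":0,"dz":0,"wx":0,"wy":0,"wz":0},{"dx":0,"dy":0,"dz":0,"wx":0,"wy":0,"wz":0}]'

```text
clock: 21.03
eef_pos: [0.5485, -0.091, 0.1983]
tcp_rot: [[0.987, 0.0, 0.164], [-0.164, 0.0, 0.987], [0.0, -1.0, 0.0]]
ft_force: [-0.5, 0.1, -0.7]
gripper_width: 0.214
```

```bash
python3 chk.py x .078; python3 -c "
from cyl import *
avg('side',3,'side12');box=(300,130,370,210);show('side12',box,7,'pics/g12.png');stretch('pics/g12.png')"
```

```text
clock 21.0333 pos [ 0.5485 -0.091   0.1983] yaw -9.42 tilt(y) [ 2.e-04  1.e-04 -1.e+00] F [-0.5  0.1 -0.7] M [ 0.03  0.02 -0.01] w 0.0183
tool delta mm [ 0.1 -0.2 -0.1]
w deg [-0.01 -0.02  0.01]
top z [0.1724 0.1727 0.1729]
handle 93 axis mm [548.68 -91.7 ] res rms 0.83
rod 24 axis mm [548.46 -91.67] res rms 0.42
chuck 100 axis mm [548.74 -91.75] res rms 0.38
```

View pics/g12.png

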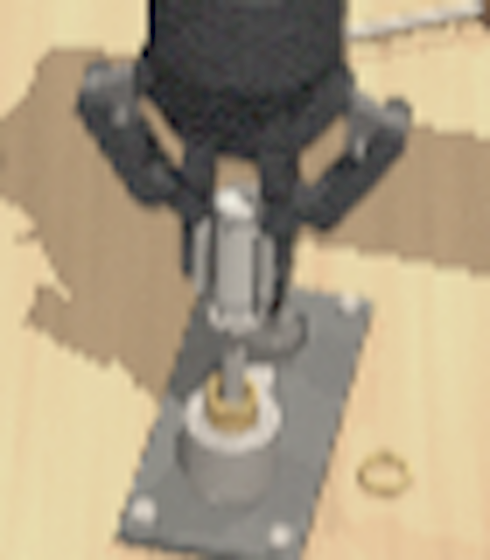

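```bash
python3 -c "
from h import *
go(None,0,0); print(bot.hand_in())"
```

```text
clock 21.9833 pos [ 0.5485 -0.091   0.1982] yaw -9.42 tilt(y) [-1.e-04 -0.e+00 -1.e+00] F [ 0.5 -0.3 -1.4] M [0.   0.01 0.03] w 0.0187
the job is handed in; nothing more can be done
None
```

The tube is clamped, the silver bore probe is held still and centred in the bore with its tip about 30 mm below the rim, and the job was handed in at 22.0 s. The hand-in gave no verdict.

- **Knob:** I pressed it until it bottomed out, with the force rising to 37 N at most and no further travel. Then I turned it clockwise until it stopped and the pads slipped at about 1 N m. Afterwards the top camera put the bar at about −95.7° against −95.4° expected at the stop, with its top about 8 mm lower (7 mm nominal). The side view of the bar was blocked at that moment, so this rests on one camera plus the forces.
- **Probe:** I took the silver probe from the wooden stand, not the green or blue look-alikes. Depth readings from the side camera put the handle axis within 0.1 mm of the chuck axis and the rod within 0.3 mm. The tip is at 32 mm above the work surface, which is 30 mm below the rim, to within about 0.3 mm. The tool's tilt is under 0.02°, and I saw no contact forces while lowering.
- **Disagreements:** Direct fits of the tube itself were noisier and put its centre up to 1.5 mm off. They mixed in points from inside the bore, so I centred on the chuck instead. The top camera could not see the tube during insertion, so centring rests on the side camera alone.

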